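# Pack the passed wire clamps and lock the carrier in its rack

## Task

Sort the wire-clamp blocks: put each green-tagged one into a nest of the blue carrier tray and each red-tagged one into a nest of the red-walled reject bin, one block to a nest. Then slide the loaded tray by its black handle into the slotted rack, fully home against the red back stop, and after that lock it in: lay the yellow keeper plate across the black shelf and the dark steel pin, knob end on the shelf, slide it under the red bridge until its hole is over the pin, and let it drop flat. Leave the tape roll, tape measure and screwdriver alone.

Things in the scene. Friction and masses are not known exactly. Their poses are not given: they have to be found in the camera images.
- station: fixed plywood cross-shaped board, 6 mm thick (150 x 470 mm, y -272 to 198, with arms at y -65 to 15 reaching x -150 and 120), flat on the bench, its place and yaw vary; origin at its underside, in the middle of the rack's mouth. Station numbers below are in its own axes, mm; heights are above the board's top (z = 6). The tray goes in towards +y, its lane being x = +-42. The locked keeper lies across the mouth, just behind the tray.
- rack_stop (a point): foot of the red back stop's face (station x 0, y 184, height 0). Rack: flared mouth y 0 to 28 (9 high), then aluminium side walls 13 high, inner faces at x = +-45, with inward lips over the tray's flanges (inner edges x = +-34, underside at height 9, top at 13). Open above.
- shelf_edge (a point): middle of the top edge of the black keeper shelf (station x -52, y -25, height 8); the shelf runs from there to x = -150, y -50 to 0. The keeper slides towards +x on shelf and pin top; with its hole on the pin its tail is 4 mm clear of this edge and it drops 8 mm flat onto the board.
- bridge (a point): middle of the underside of the red bridge bar (station x 102, y -25, height 20); the bar spans x 95 to 109, top at height 26, uprights leave y -49 to -1 free. The keeper's head passes under it.
- pin (a point): centre of the top of the dark steel pin, 10 mm dia (station x 62, y -25, height 7.5)
- tray: loose blue tray, 84 (x) x 180 (y) mm, about 400 g, on the board before the rack; origin at centre of underside; +y end goes in first. 5 mm floor with three nests in a row, each 40 (x) x 48 (y) inside, centres x 0, y -39, 12, 63; walls 3 thick, tops 14 above the underside. Flanges beyond x = +-23 run under the rack's lips. Fully home: origin at station x 0, y 94.
- tray_handle (a point): top of the tray's black upright handle, 14 x 14 mm, top 50 mm above the tray's underside, at tray x 22, y -78
- keeper: loose yellow plate, 165 (x) x 36 (y) x 6 mm, 250 g, on the bench; origin at the centre of its underside; +x is its head. Seated: its x along station +x, origin at station x = 34.5, y = -25, underside on the board.
- keeper_hole (a point): centre of the keeper's through hole (14 mm dia) on the underside, at keeper x = 27.5, y = 0
- keeper_knob (a point): top of the keeper's black grip, 26 (x) x 14 (y) mm, 40 mm tall above the plate (top 46 mm above the underside), at keeper x = -64.5, y = 0
- reject_bin: fixed reject bin, grey floor 4 mm thick, red walls to 14 mm above the bench, 60 (x) x 160 (y) mm outside; origin at the centre of its underside; three nests 52 (x) x 48 (y) mm inside, centres at x = 0, y = -52, 0 and 52
- pass_a_center (a point): aluminium wire-clamp block, 30 (x) x 38 (y) x 38 (z) mm, 100 g nominal, upright at the start, with a green inspection tag on its top (folded down its two y faces). May be absent. This point is the middle of the block; its axes are the block's.
- pass_b_center (a point): aluminium wire-clamp block, 30 (x) x 38 (y) x 38 (z) mm, 100 g nominal, upright at the start, with a green inspection tag on its top (folded down its two y faces). May be absent. This point is the middle of the block; its axes are the block's.
- pass_c_center (a point): aluminium wire-clamp block, 30 (x) x 38 (y) x 38 (z) mm, 100 g nominal, upright at the start, with a green inspection tag on its top (folded down its two y faces). May be absent. This point is the middle of the block; its axes are the block's.
- fail_a_center (a point): aluminium wire-clamp block, 30 (x) x 38 (y) x 38 (z) mm, 100 g nominal, upright at the start, with a red inspection tag on its top (folded down its two y faces). May be absent. This point is the middle of the block; its axes are the block's.
- fail_b_center (a point): aluminium wire-clamp block, 30 (x) x 38 (y) x 38 (z) mm, 100 g nominal, upright at the start, with a red inspection tag on its top (folded down its two y faces). May be absent. This point is the middle of the block; its axes are the block's.
- fail_c_center (a point): aluminium wire-clamp block, 30 (x) x 38 (y) x 38 (z) mm, 100 g nominal, upright at the start, with a red inspection tag on its top (folded down its two y faces). May be absent. This point is the middle of the block; its axes are the block's.
- tape_roll: red tape roll lying flat, 96 mm outside diameter, 25 mm high, origin at centre of underside; leave alone
- tape_measure: yellow tape measure, 65 x 35 x 60 mm, origin at centre of underside; leave alone
- screwdriver: screwdriver lying on the far side of the bench, about 200 mm long; leave alone
Not all that is in view belongs to the job. Leave any orange look-alike of the part that bears pass_b_center alone.

How it is judged (in metres and radians):
On the way, in this order (a step that is already met when the one before it is completed fails the run):
1. every green-tagged block sits in a nest of the tray and every red-tagged one in a nest of the reject bin (x of pass_a_center in the frame of tray between -0.021 and 0.021 m and y of pass_a_center in the frame of tray between -0.066 and 0.09 m and z of pass_a_center in the frame of tray between 0.01 and 0.031 m and x of pass_b_center in the frame of tray between -0.021 and 0.021 m and y of pass_b_center in the frame of tray between -0.066 and 0.09 m and z of pass_b_center in the frame of tray between 0.01 and 0.031 m and x of pass_c_center in the frame of tray between -0.021 and 0.021 m and y of pass_c_center in the frame of tray between -0.066 and 0.09 m and z of pass_c_center in the frame of tray between 0.01 and 0.031 m and x of fail_a_center in the frame of reject_bin between -0.028 and 0.028 m and y of fail_a_center in the frame of reject_bin between -0.078 and 0.078 m and z of fail_a_center in the frame of reject_bin between 0.01 and 0.031 m and x of fail_b_center in the frame of reject_bin between -0.028 and 0.028 m and y of fail_b_center in the frame of reject_bin between -0.078 and 0.078 m and z of fail_b_center in the frame of reject_bin between 0.01 and 0.031 m and x of fail_c_center in the frame of reject_bin between -0.028 and 0.028 m and y of fail_c_center in the frame of reject_bin between -0.078 and 0.078 m and z of fail_c_center in the frame of reject_bin between 0.01 and 0.031 m), for 0.2 s.
2. the loaded tray is fully home in the rack (y of tray in the frame of station between 0.086 and 0.1 m and x of tray in the frame of station between -0.008 and 0.008 m and z of tray in the frame of station below 0.01 m and angle between tray's own z axis and vertical below 0.05 rad), for 0.2 s.
3. the keeper's hole has dropped over the pin and it lies flat on the board (horizontal distance between keeper_hole and pin below 0.004 m and z of keeper in the frame of station between 0.003 and 0.009 m and angle between keeper's own z axis and vertical below 0.03 rad and angle between the x axis of keeper and the x axis of station, either way round below 0.17 rad and x of keeper in the frame of station below 0.05 m), for 0.2 s.
At the end, for the whole second after the job is handed in: Green blocks on the floor of tray nests, red ones in the reject bin; tray within 8 mm of full depth in the rack; keeper hole within 4 mm of the pin, plate flat (0.03 rad, under 3 mm off the board), knob end to the shelf, within 0.17 rad of square; all at rest (all of step 1 and all of step 2 and all of step 3 and linear speed of each of pass_a, pass_b, pass_c, fail_a, fail_b, fail_c, tray, keeper below 0.02 m/s); the robot touches nothing.
It fails at once if the tape roll is moved more than 30 mm (distance of tape_roll from where it was at the start of the episode above 0.03 m).
It fails at once if the tape measure is moved more than 30 mm (distance of tape_measure from where it was at the start of the episode above 0.03 m).
It fails at once if the screwdriver is moved more than 30 mm (distance of screwdriver from where it was at the start of the episode above 0.03 m).
Of pass_a, pass_b, pass_c, fail_a, fail_b, fail_c only 4 to 6 are there at a start; the rules pass over those that are not, and their reading is None.
At some moment in a run one of pass_a, pass_b, pass_c, fail_a, fail_b, fail_c, keeper may be knocked a few centimetres aside while the robot is not near it.
Once in a run the grip may slacken for a moment while it holds something.
It also fails if it takes over 210 s, if anything falls off the work surface, if the arm or the gripper's body presses on something with over 40 N, if the wrist force passes 120 N, or if a joint passes its speed limit or range.

## Robot

A 6-joint arm with a two-finger parallel gripper is mounted at the origin on the work surface. World frame = base frame: x ahead of the robot, y to its left, z up, the work surface at z = 0. Lengths are in m, angles in degrees, forces in N, time in s.
With the tool pointing down it reaches from about 0.35 to 0.975 m from the base axis. Payload 4.9 kg.
Tool frame: the origin (TCP) lies at the centre of the arm's flange, where the gripper is bolted on; the fingertips stand 173 mm ahead of it and the grasp point (between the pads) lies 155 mm ahead of it; z points along the fingers, y is the direction in which the jaws open and shut (so a half turn about z gives the same grasp; the last joint's range is limited). The gripper opens to 85 mm and grips with 20 to 120 N. Pads are 22 mm wide; open, the fingers measure 114 mm over their backs; the gripper's body (76 mm by 85 mm) begins 54 mm behind the grasp point. The pads swing forward as they close: fully open they stand 13 mm farther back than shut.
Start: joints at [63.484, 3.019, 92.412, -0, 84.569, -6.818], TCP at [0.211, 0.588, 0.405] pointing down, gripper open.
Joint ranges: [-172.51, 172.51], [-57.92, 126.97], [3.15, 148.05], [-58.71, 238.71], [5.1, 150.11], [-179.66, 179.66]. Speed limits (degrees/s): [147.25, 147.25, 180, 180, 180, 180].

## Interface

Orientations are given as [roll, pitch, yaw] about the fixed x, y, z axes, in that order (R = Rz(yaw) Ry(pitch) Rx(roll)).
In Python, from bench import status, camera, ticket gives the robot as it stands.
- The arm moves only by the tool apply_moves, never from a script. Its argument "rows" is a list of rows, each a list of 7 numbers: the turn, a rotation vector about the tool's x, y, z in rad, then the shift along the tool's x, y, z in m, then the opening, from 0 (shut) to 1 (fully open). In form: [[wx, wy, wz, tx, ty, tz, claw], ...]. A call has 1 to 20 rows; each row shifts and turns the pose as measured when the row begins, along the tool's axes as they then stand; what a row does not reach is not made up. A row lasts 1/8 s, in which the tool goes at most 62.5 mm and 10.7 degrees, less where a joint would pass 70% of its speed; a pose out of reach is approached as far as the arm can. A call with a gripper value outside its range is refused whole. The fingers move at their own pace and stop on an object; "force" is the grip in N (left out, the last holds). Time passes only in rows, so rows that do not move let the fingers close. It gives the time, the measured TCP pose, the force and the opening at its end, in the units of the state.
- status.state(): the state, without advancing time (a new reading comes with each control period).
- camera(name): name is "side" or "top" or "wrist"; returns a dict with "color" (384x512x3 uint8, red, green, blue), "camera_matrix" (3x3 intrinsics, pixels), "cam_to_world" (4x4, takes a point from camera to world coordinates); the wrist camera has in their place "mount" (4x4, takes a point from camera to tool coordinates, whose origin is the TCP and whose axes are the flange's). Camera axes: x right, y up, looking along -z (the intrinsics and any distortion apply to the point x, -y, -z); pixel columns grow to the right and rows downward; lengths in m; the calibration is good to about 2 mm. The wrist camera is an equidistant fisheye: a pixel r from the principal point sees the ray r / f radians off the axis. A picture is of the moment at which its call begins: read the wrist's pose just before it. There is no depth.
- ticket.sign_off(): hands the job in, once; it reports no verdict.
The state is a dict: "clock": time; "joint_positions": joint angles; "dq": joint speeds; "joint_torque": joint torques, N m; "ee_pos": TCP position; "orientation": TCP orientation; "force": force on the tool from outside, world axes, zero at the start; "torque": the same for the moment, N m; "finger_gap": opening from 0.0 (shut) to 1.0 (fully open).
Only numpy, scipy, OpenCV 4.12 (cv2) and the standard library are available. Lean on these libraries where they do the work, as an engineer would, in place of code of your own. Each camera call takes 0.05 s, during which the arm holds its last target. There are 200 camera calls.

## Working session

There is one attempt and no reset: what is moved stays moved. The work goes in short steps, Python scripts to look and compute and a tool call to move; the robot and the scene stay as the last step left them, time stands still between calls to the robot, and variables do not carry over. Pictures are saved under pics/ and viewed, about 12 in all and at most 16, crops included, and the job is handed in when it is done.

Besides the shell and the picture viewer there is one more tool, called after "Call:" as name(argument=value, ...) on one line, values as JSON. apply_moves: Moves the arm, as the interface text tells. Its arguments: {"type":"object","properties":{"rows":{"type":"array"},"force":{"type":"number"}},"required":["rows"]}

```bash
ls; mkdir -p pics; python3 - <<'E'
from bench import status,camera
import cv2,numpy as np,pickle
s=status.state();print(s)
d={}
for n in("top","side","wrist"):
    c=camera(n);d[n]=c
    cv2.imwrite(f"pics/{n}0.png",c["color"][:,:,::-1])
    print(n,{k:np.round(v,4).tolist() for k,v in c.items() if k!="color"})
a=[cv2.resize(d[n]["color"],(800,600),interpolation=cv2.INTER_CUBIC) for n in("top","side")]
cv2.imwrite("pics/top_big.png",a[0][:,:,::-1]);cv2.imwrite("pics/side_big.png",a[1][:,:,::-1])
E
```

```text
pics
{'clock': 0.0, 'joint_positions': array([ 6.34841499e+01,  3.05478170e+00,  9.24931972e+01, -1.26126918e-03,
        8.45671293e+01, -6.81833713e+00]), 'dq': array([-0.01565554,  0.12994886, -0.03425896, -0.03910226,  0.00834756,
       -0.1123044 ]), 'joint_torque': array([ 1.32276517e-03, -3.93674719e+01, -3.70180893e+01,  3.58152317e-05,
        6.83415463e-03,  2.20759091e-06]), 'ee_pos': array([0.21053753, 0.58817711, 0.40347794]), 'orientation': array([-1.79885557e+02, -1.24193619e-02,  1.60302595e+02]), 'force': array([ 0.17993301, -0.08702225, -0.18430897]), 'torque': array([ 0.02486362, -0.04935222, -0.03221901]), 'finger_gap': 0.9981602452768037}
top {'camera_matrix': [[357.5555, 0.0, 259.1167], [0.0, 357.5555, 192.3521], [0.0, 0.0, 1.0]], 'cam_to_world': [[-0.0117, 0.9972, -0.0742, 0.5], [-0.9998, -0.0106, 0.0151, -0.0046], [0.0143, 0.0743, 0.9971, 1.1718], [0.0, 0.0, 0.0, 1.0]]}
side {'camera_matrix': [[453.4995, 0.0, 265.8668], [0.0, 453.4995, 187.2714], [0.0, 0.0, 1.0]], 'cam_to_world': [[0.977, 0.1508, -0.1508, 0.3971], [-0.2126, 0.7433, -0.6343, -0.7565], [0.0165, 0.6517, 0.7583, 0.9397], [0.0, 0.0, 0.0, 1.0]]}
wrist {'camera_matrix': [[297.3186, 0.0, 260.7353], [0.0, 297.3186, 191.6568], [0.0, 0.0, 1.0]], 'mount': [[0.0007, 0.9585, 0.285, 0.0717], [1.0, -0.0004, -0.0013, -0.0001], [-0.0011, 0.285, -0.9585, 0.0312], [0.0, 0.0, 0.0, 1.0]]}
```

View pics/top_big.png

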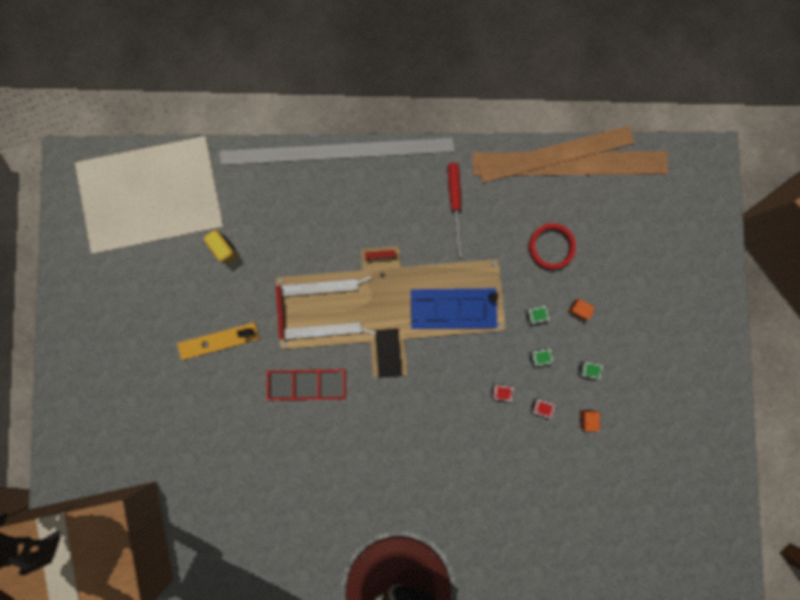

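View pics/side_big.png

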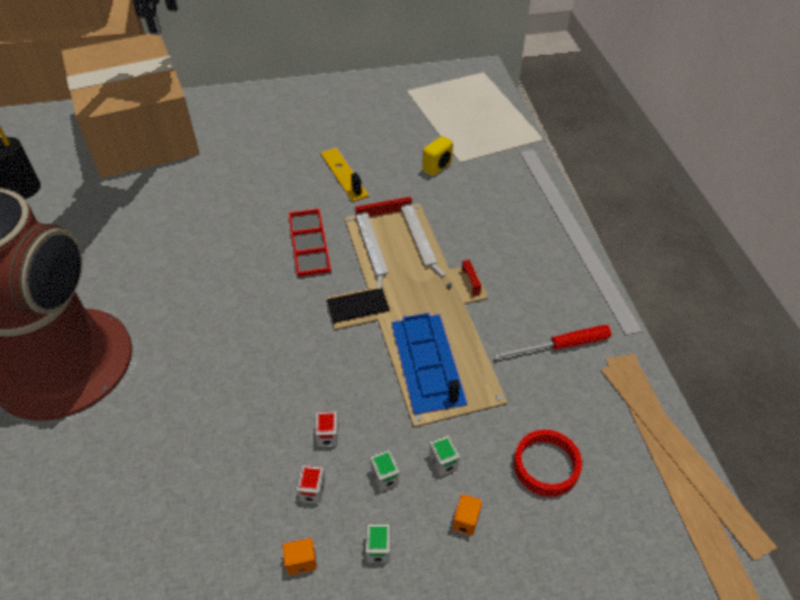

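```bash
cat > h.py <<'E'
import numpy as np, cv2
from scipy.spatial.transform import Rotation as Ro
from bench import status, camera
def shot(name):
    s=status.state(); c=camera(name); c["name"]=name
    if name=="wrist":
        T=np.eye(4);T[:3,:3]=Ro.from_euler('xyz',s["orientation"],degrees=True).as_matrix();T[:3,3]=s["ee_pos"]
        c["T"]=T@c["mount"]
    else: c["T"]=np.array(c["cam_to_world"])
    return c
def ray(c,p):
    p=np.atleast_2d(np.asarray(p,float));K=c["camera_matrix"]
    x=(p[:,0]-K[0,2])/K[0,0];y=(p[:,1]-K[1,2])/K[1,1]
    if c["name"]=="wrist":
        r=np.hypot(x,y)+1e-12;d=np.stack([x/r*np.sin(r),-y/r*np.sin(r),-np.cos(r)],1)
    else: d=np.stack([x,-y,-np.ones_like(x)],1)
    return c["T"][:3,3],d@c["T"][:3,:3].T
def plane(c,p,z):
    o,d=ray(c,p);return o+d*((z-o[2])/d[:,2])[:,None]
def tri(obs):   # [(cam,px),...] least squares point, residual
    A=np.zeros((3,3));b=np.zeros(3);L=[]
    for c,p in obs:
        o,d=ray(c,p);d=d[0]/np.linalg.norm(d[0]);M=np.eye(3)-np.outer(d,d);A+=M;b+=M@o;L.append((M,o))
    X=np.linalg.solve(A,b);return X,max(np.linalg.norm(M@(X-o)) for M,o in L)
def proj(c,X):
    q=np.linalg.inv(c["T"])@np.append(X,1);K=c["camera_matrix"];x,y,w=q[0],-q[1],-q[2]
    if c["name"]=="wrist":
        r=np.hypot(x,y);t=np.arctan2(r,w);x,y=x/r*t,y/r*t
    else: x,y=x/w,y/w
    return np.array([K[0,0]*x+K[0,2],K[1,1]*y+K[1,2]])
RNG=dict(green=[((45,90,50),(85,255,255))],red=[((0,150,60),(5,255,255)),((172,150,60),(180,255,255))],
 orange=[((6,190,120),(14,255,255))],blue=[((105,120,50),(130,255,255))],yellow=[((17,150,100),(32,255,255))])
def mask(c,col):
    h=cv2.cvtColor(c["color"],cv2.COLOR_RGB2HSV);m=0
    for a,b in RNG[col]: m=m|cv2.inRange(h,a,b)
    return m
def blobs(c,col,amin=15):
    m=mask(c,col);n,l,s,ce=cv2.connectedComponentsWithStats(m)
    out=[]
    for i in range(1,n):
        if s[i,4]>=amin:
            pts=np.argwhere(l==i)[:,::-1].astype(np.float32);out.append((ce[i],int(s[i,4]),pts))
    return out
def rect(c,pts,z):
    w=plane(c,pts,z)[:,:2].astype(np.float32);(cx,cy),(a,b),t=cv2.minAreaRect(w*1000)
    if a<b:a,b,t=b,a,t+90
    return cx,cy,a,b,(t+90)%180-90   # mm, angle of long side in world
E
python3 - <<'E'
from h import *
t=shot("top");s=shot("side")
for col in RNG:
    print(col)
    for n,c in(("top",t),("side",s)):
        for ce,a,p in blobs(c,col): print(' ',n,ce.round(1),a,plane(c,[ce],.038)[0,:2].round(3),np.round(rect(c,p,.01)))
E
```

```text
green
  top [344.7 200.8] 53 [ 0.554 -0.294] [ 555. -302.   26.   20.   89.]
  top [347.3 228.4] 54 [ 0.467 -0.3  ] [ 466. -307.   27.   21.  -77.]
  top [379.1 236.7] 56 [ 0.44 -0.4 ] [ 438. -410.   27.   21.   75.]
  side [284.1 286.9] 115 [ 0.554 -0.294] [ 559. -279.   28.   23.  -82.]
  side [245.7 296.3] 126 [ 0.467 -0.299] [ 469. -284.   29.   23.  -79.]
  side [241.6 343.5] 156 [ 0.44  -0.399] [ 441. -388.   28.   23.   78.]
  side [240.8 354.5] 17 [ 0.434 -0.421] [ 436. -411.   16.    2.  -12.]
red
  top [290.5 118.9] 179 [ 0.821 -0.126] [ 829. -129.   95.   21.    4.]
  top [353.4 156.9] 260 [ 0.695 -0.326] [ 700. -333.   94.   93.   -2.]
  top [243.2 162.7] 71 [0.68  0.028] [685.  29.  60.  13. -86.]
  top [179.  198.8] 90 [0.566 0.232] [568. 238. 104.  10.   4.]
  top [321.9 251.4] 48 [ 0.396 -0.217] [ 393. -223.   25.   19.   78.]
  top [186.8 254.6] 22 [0.391 0.207] [391. 213.  48.   6.  89.]
  top [348.2 261.3] 45 [ 0.364 -0.299] [ 360. -307.   24.   18.   70.]
  top [271.9 357.9] 145 [ 0.073 -0.055] [ 70. -51. 117.  33.  66.]
  top [229.9 368.7] 222 [0.043 0.074] [ 38.
[... 859 characters left out ...]
 295.9] 799 [ 0.69  -0.344] [ 699. -330.  105.   95.   47.]
  side [198.2 305.6] 120 [ 0.364 -0.299] [ 363. -285.   26.   23.   78.]
orange
  top [372.3 197.6] 83 [ 0.564 -0.383] [ 565. -392.   35.   26.   58.]
  top [378. 269.] 97 [ 0.339 -0.393] [ 335. -402.   32.   26.   -2.]
blue
  top [289.7 197.5] 1254 [ 0.567 -0.119] [ 570. -124.  173.   78.   89.]
  side [272.9 231.8] 1908 [ 0.563 -0.144] [ 569. -120.  186.   82.  -90.]
yellow
  top [139.5 156.9] 197 [0.702 0.358] [707. 367.  64.  34.  35.]
  top [136.2 218.6] 452 [0.506 0.366] [507. 365. 163.  35. -76.]
  side [278.1  98.2] 262 [0.693 0.352] [701. 387. 126.  53.  55.]
  side [218.5 109.9] 336 [0.501 0.332] [507. 361. 168.  37. -75.]
```

Call:
apply_moves(rows=[[0, 0, -0.15, 0, -0.06, 0, 1], [0, 0, -0.15, 0, -0.06, 0, 1], [0, 0, -0.15, 0, -0.06, 0, 1], [0, 0, -0.15, 0, -0.06, 0, 1]])

```text
clock: 0.75
ee_pos: [0.1834, 0.3506, 0.4013]
orientation: [-179.7, -0.3, -164.0]
force: [1.4, -0.5, -0.0]
finger_gap: 1.001
```

```bash
cat > plan.py <<'E'
import sys,json,numpy as np
from h import status,Ro
def plan(ways,claw,step=0.058,settle=1):
    """ways: list of (x,y,z,yaw[,step]); prints rounded rows for apply_moves"""
    s=status.state();R=Ro.from_euler('xyz',s["orientation"],degrees=True);p=np.array(s["ee_pos"]);rows=[]
    for w in ways:
        st=w[4] if len(w)>4 else step
        # nearest half turn is not chosen: yaw is absolute
        Rt=Ro.from_euler('xyz',[180,0,w[3]],degrees=True);t=np.array(w[:3])
        y0=R.as_euler('xyz',degrees=True)[2];dy=(w[3]-y0+180)%360-180
        n=max(1,int(np.ceil(max(np.linalg.norm(t-p)/st,abs(dy)/9.5))))
        p0=p
        for i in range(1,n+1):
            pn=p0+(t-p0)*i/n;Rn=Ro.from_euler('xyz',[180,0,y0+dy*i/n],degrees=True)
            v=(R.inv()*Rn).as_rotvec();q=R.inv().apply(pn-p)
            rows.append([round(float(a),2) for a in v]+[round(float(a),3) for a in q]+[claw]);p,R=pn,Rn
    rows+=[[0,0,0,0,0,0,claw]]*settle
    print(len(rows),"rows, from",np.round(s["ee_pos"],4),np.round(s["orientation"],1));print(json.dumps(rows).replace('0.0,','0,'))
if __name__=="__main__":
    plan(json.loads(sys.argv[1]),float(sys.argv[2]))
E
python3 plan.py "[[0.42,0.2,0.40,145],[0.45,-0.35,0.33,90]]" 1
```

```text
17 rows, from [0.1834 0.3506 0.4013] [-179.7   -0.3 -164. ]
[[-0.01, -0, 0.15, -0.031, -0.035, 0, 1.0], [0, -0, 0.15, -0.036, -0.03, 0, 1.0], [-0, -0, 0.15, -0.04, -0.024, 0, 1.0], [-0, -0, 0.15, -0.043, -0.018, 0, 1.0], [-0, -0, 0.15, -0.045, -0.012, 0, 1.0], [0, -0, 0.15, -0.046, -0.005, 0, 1.0], [-0, -0, 0.1, -0.034, -0.043, 0.007, 1.0], [0, -0, 0.1, -0.038, -0.04, 0.007, 1.0], [0, -0, 0.1, -0.042, -0.036, 0.007, 1.0], [-0, -0, 0.1, -0.045, -0.032, 0.007, 1.0], [0, -0, 0.1, -0.048, -0.027, 0.007, 1.0], [0, -0, 0.1, -0.05, -0.023, 0.007, 1.0], [0, -0, 0.1, -0.052, -0.018, 0.007, 1.0], [0, -0, 0.1, -0.054, -0.013, 0.007, 1.0], [-0, -0, 0.1, -0.055, -0.008, 0.007, 1.0], [0, -0, 0.1, -0.055, -0.002, 0.007, 1.0], [0, 0, 0, 0, 0, 0, 1.0]]
```

Call:
apply_moves(rows=[[0, 0, 0.15, -0.031, -0.035, 0, 1], [0, 0, 0.15, -0.036, -0.03, 0, 1], [0, 0, 0.15, -0.04, -0.024, 0, 1], [0, 0, 0.15, -0.043, -0.018, 0, 1], [0, 0, 0.15, -0.045, -0.012, 0, 1], [0, 0, 0.15, -0.046, -0.005, 0, 1], [0, 0, 0.1, -0.034, -0.043, 0.007, 1], [0, 0, 0.1, -0.038, -0.04, 0.007, 1], [0, 0, 0.1, -0.042, -0.036, 0.007, 1], [0, 0, 0.1, -0.045, -0.032, 0.007, 1], [0, 0, 0.1, -0.048, -0.027, 0.007, 1], [0, 0, 0.1, -0.05, -0.023, 0.007, 1], [0, 0, 0.1, -0.052, -0.018, 0.007, 1], [0, 0, 0.1, -0.054, -0.013, 0.007, 1], [0, 0, 0.1, -0.055, -0.008, 0.007, 1], [0, 0, 0.1, -0.055, -0.002, 0.007, 1], [0, 0, 0, 0, 0, 0, 1]])

```text
clock: 2.88
ee_pos: [0.4114, -0.3827, 0.3323]
orientation: [179.5, 0.1, 83.5]
force: [-0.0, -0.2, -0.3]
finger_gap: 0.999
```

```bash
python3 - <<'E'
from h import *
import pickle
w=shot("wrist");pickle.dump(w,open("w1.pkl","wb"))
cv2.imwrite("pics/w1.png",cv2.resize(w["color"],(768,576))[:,:,::-1])
t=shot("top")
for col in("green","red","blue","orange"):
    for ce,a,p in blobs(w,col,60):
        z={"blue":.016}.get(col,.038)
        g=plane(w,[ce],z)[0]; print(col,ce.round(),a,g[:2].round(4),np.round(rect(w,p,z)),)
E
```

```text
green [398.  78.] 674 [ 0.5542 -0.2939] [ 555. -294.   30.   24.  -79.]
green [309.  87.] 878 [ 0.4671 -0.299 ] [ 467. -299.   30.   24.  -79.]
green [289. 199.] 765 [ 0.4399 -0.3993] [ 440. -400.   30.   24.   77.]
red [218.  11.] 626 [ 0.3959 -0.2204] [ 396. -220.   24.   23.   -9.]
red [218.  29.] 68 [ 0.3943 -0.2379] [ 394. -238.   20.    3.   -9.]
red [484. 113.] 2463 [ 0.6655 -0.3291] [ 668. -330.   92.   89.   -0.]
red [193. 101.] 844 [ 0.3641 -0.2992] [ 364. -299.   30.   24.   71.]
blue [389.   3.] 482 [ 0.5667 -0.2119] [ 566. -212.   84.   11.    4.]
orange [393. 164.] 550 [ 0.5441 -0.3762] [ 554. -381.   42.   36.  -30.]
orange [185. 202.] 1429 [ 0.3414 -0.3911] [ 342. -391.   45.   36.    0.]
```

View pics/w1.png

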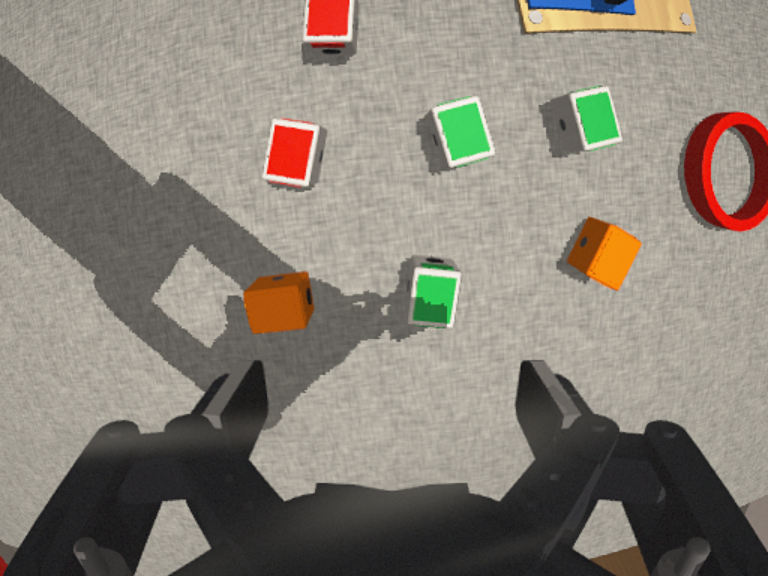

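```bash
python3 plan.py "[[0.44,-0.399,0.25,77],[0.44,-0.399,0.215,77,0.02],[0.44,-0.399,0.183,77,0.02]]" 0.8
```

```text
7 rows, from [ 0.412  -0.3801  0.3328] [1.794e+02 1.000e-01 8.370e+01]
[[0.01, 0, 0.06, -0.008, 0.015, 0.042, 0.8], [0, -0, 0.06, -0.007, 0.015, 0.041, 0.8], [0, 0, 0, 0, -0, 0.018, 0.8], [0, 0, 0, 0, -0, 0.017, 0.8], [0, 0, 0, 0, -0, 0.016, 0.8], [0, 0, 0, 0, -0, 0.016, 0.8], [0, 0, 0, 0, 0, 0, 0.8]]
```

Call:
apply_moves(rows=[[0.01, 0, 0.06, -0.008, 0.015, 0.042, 0.8], [0, 0, 0.06, -0.007, 0.015, 0.041, 0.8], [0, 0, 0, 0, 0, 0, 0.8]])

```text
clock: 3.35
ee_pos: [0.4421, -0.3965, 0.2509]
orientation: [179.8, 0.2, 76.9]
force: [-0.5, 0.8, -0.1]
finger_gap: 0.797
```

```bash
python3 plan.py "[[0.44,-0.399,0.21,77,0.02],[0.44,-0.399,0.183,77,0.02]]" 0.8
```

```text
6 rows, from [ 0.4421 -0.3965  0.2509] [179.8   0.2  76.9]
[[0, 0, -0, -0.001, -0.001, 0.014, 0.8], [0, 0, -0, -0.001, -0, 0.014, 0.8], [-0, 0, -0, -0.001, -0, 0.014, 0.8], [0, 0, 0, -0, -0, 0.013, 0.8], [0, 0, 0, -0, -0, 0.014, 0.8], [0, 0, 0, 0, 0, 0, 0.8]]
```

Call:
apply_moves(rows=[[0, 0, 0, -0.001, -0.001, 0.014, 0.8], [0, 0, 0, -0.001, 0, 0.014, 0.8], [0, 0, 0, -0.001, 0, 0.014, 0.8], [0, 0, 0, 0, 0, 0.013, 0.8], [0, 0, 0, 0, 0, 0.013, 0.8], [0, 0, 0, 0, 0, 0, 0], [0, 0, 0, 0, 0, 0, 0], [0, 0, 0, 0, 0, 0, 0], [0, 0, 0, 0, 0, 0, 0], [0, 0, 0, 0, 0, -0.03, 0], [0, 0, 0, 0, 0, -0.04, 0], [0, 0, 0, 0, 0, -0.03, 0]], force=50)

```text
clock: 4.85
ee_pos: [0.4397, -0.3971, 0.283]
orientation: [179.8, 0.2, 77.1]
force: [0.0, -0.0, -1.3]
finger_gap: 0.343
```

```bash
python3 plan.py "[[0.52,-0.26,0.33,90]]" 0
```

```text
4 rows, from [ 0.4397 -0.3971  0.283 ] [179.8   0.2  77.1]
[[0, 0, -0.07, 0.05, 0.016, -0.016, 0.0], [0, 0, -0.07, 0.049, 0.02, -0.016, 0.0], [0, 0, -0.07, 0.048, 0.023, -0.016, 0.0], [0, 0, 0, 0, 0, 0, 0.0]]
```

Call:
apply_moves(rows=[[0, 0, -0.07, 0.05, 0.016, -0.016, 0], [0, 0, -0.07, 0.049, 0.02, -0.016, 0], [0, 0, -0.07, 0.048, 0.023, -0.016, 0], [0, 0, 0, 0, 0, 0, 0]])

```text
clock: 5.35
ee_pos: [0.5228, -0.2578, 0.3373]
orientation: [179.4, 0.5, 89.4]
force: [-0.8, -0.9, -2.4]
finger_gap: 0.341
```

```bash
python3 - <<'E'
from h import *
import pickle
w=shot("wrist");pickle.dump(w,open("w2.pkl","wb"))
cv2.imwrite("pics/w2.png",cv2.resize(w["color"],(800,600))[:,:,::-1])
print(status.state()["ee_pos"],status.state()["finger_gap"])
for col in("blue",):
    for ce,a,p in blobs(w,col,60):
        for z in(.011,.02): print(ce,a,np.round(rect(w,p,z),1))
E
```

```text
[ 0.52195964 -0.25900932  0.3363463 ] 0.338762417405932
[301.43083987  62.65190358] 10454 [ 569.9 -143.6  137.6   83.6  -89.9]
[301.43083987  62.65190358] 10454 [ 568.6 -144.9  133.4   81.   -89.9]
```

View pics/w2.png

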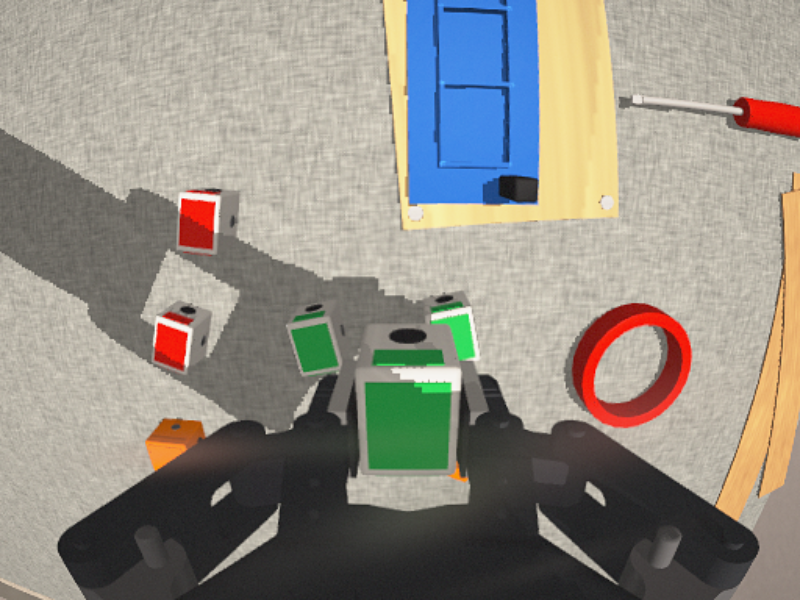

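```bash
python3 plan.py "[[0.57,-0.059,0.25,90]]" 0
```

```text
5 rows, from [ 0.522  -0.259   0.3363] [179.5   0.5  89.3]
[[0.01, 0.01, -0, 0.05, 0.011, 0.021, 0.0], [0, 0, -0, 0.05, 0.012, 0.022, 0.0], [0, 0, -0, 0.05, 0.012, 0.022, 0.0], [0, 0, -0, 0.05, 0.012, 0.022, 0.0], [0, 0, 0, 0, 0, 0, 0.0]]
```

Call:
apply_moves(rows=[[0.01, 0.01, 0, 0.05, 0.011, 0.021, 0], [0, 0, 0, 0.05, 0.012, 0.022, 0], [0, 0, 0, 0.05, 0.012, 0.022, 0], [0, 0, 0, 0.05, 0.012, 0.022, 0], [0, 0, 0, 0, 0, 0, 0]])

```text
clock: 6.02
ee_pos: [0.5711, -0.0607, 0.2438]
orientation: [-179.7, 0.1, 88.6]
force: [-0.3, -0.5, -0.7]
finger_gap: 0.341
```

```bash
python3 plan.py "[[0.57,-0.059,0.196,90,0.018]]" 0; python3 -c "
from bench import status;print(status.state()['finger_gap'])"
```

```text
4 rows, from [ 0.5711 -0.0607  0.2438] [-1.797e+02  1.000e-01  8.860e+01]
[[-0, 0, -0.01, 0.001, -0, 0.016, 0.0], [-0, 0, -0.01, 0.001, -0, 0.016, 0.0], [0, 0, -0.01, 0.001, -0, 0.016, 0.0], [0, 0, 0, 0, 0, 0, 0.0]]
0.3411794851928802
```

Call:
apply_moves(rows=[[0, 0, -0.01, 0.001, 0, 0.016, 0], [0, 0, -0.01, 0.001, 0, 0.016, 0], [0, 0, -0.01, 0.001, 0, 0.014, 0], [0, 0, 0, 0, 0, 0.002, 0], [0, 0, 0, 0, 0, 0, 0.55], [0, 0, 0, 0, 0, 0, 0.55], [0, 0, 0, 0, 0, -0.03, 0.55], [0, 0, 0, 0, 0, -0.04, 0.55], [0, 0, 0, 0, 0, -0.03, 0.55]])

```text
clock: 7.15
ee_pos: [0.5701, -0.0635, 0.2918]
orientation: [-179.3, -0.0, 90.0]
force: [0.2, -0.5, -0.5]
finger_gap: 0.55
```

```bash
python3 plan.py "[[0.467,-0.299,0.26,101]]" 0.8
```

```text
6 rows, from [ 0.5701 -0.0635  0.2918] [-179.3   -0.    90. ]
[[-0.01, -0, -0.04, -0.047, -0.021, 0.007, 0.8], [-0, 0, -0.04, -0.046, -0.022, 0.006, 0.8], [0, 0, -0.04, -0.045, -0.024, 0.006, 0.8], [0, 0, -0.04, -0.044, -0.026, 0.006, 0.8], [0, 0, -0.04, -0.043, -0.028, 0.006, 0.8], [0, 0, 0, 0, 0, 0, 0.8]]
```

Call:
apply_moves(rows=[[-0.01, 0, -0.04, -0.047, -0.021, 0.007, 0.8], [0, 0, -0.04, -0.046, -0.022, 0.006, 0.8], [0, 0, -0.04, -0.045, -0.024, 0.006, 0.8], [0, 0, -0.04, -0.044, -0.026, 0.006, 0.8], [0, 0, -0.04, -0.043, -0.028, 0.006, 0.8], [0, 0, 0, 0, 0, 0, 0.8]])

```text
clock: 7.9
ee_pos: [0.4665, -0.3062, 0.2651]
orientation: [179.5, 0.4, 101.9]
force: [0.3, -0.1, 0.6]
finger_gap: 0.801
```

```bash
cat > look.py <<'E'
from h import *
import sys
w=shot(sys.argv[1]);print(np.round(status.state()["ee_pos"],4),round(status.state()["finger_gap"],3))
for col in("green","red"):
    for ce,a,p in blobs(w,col,60 if w["name"]=="wrist" else 20):
        print(col,ce.round(),a,plane(w,[ce],.038)[0,:2].round(4),plane(w,[ce],.049)[0,:2].round(4),np.round(rect(w,p,.038)[2:]))
E
python3 look.py wrist; python3 plan.py "[[0.467,-0.299,0.183,101,0.018]]" 0.8
```

```text
[ 0.4671 -0.3049  0.2653] 0.804
green [260. 170.] 100 [ 0.4629 -0.2785] [ 0.4623 -0.2761] [19.  2. 12.]
green [260. 199.] 1409 [ 0.4672 -0.2987] [ 0.4663 -0.2952] [ 29.  24. -78.]
green [375. 188.] 94 [ 0.5468 -0.2736] [ 0.5415 -0.2715] [22.  2. 12.]
green [375. 214.] 1070 [ 0.5539 -0.2935] [ 0.5482 -0.2902] [ 30.  24. -79.]
red [180.  62.] 1489 [ 0.3968 -0.2172] [ 0.3999 -0.2183] [30. 24. 81.]
red [134. 147.] 119 [ 0.3729 -0.2793] [ 0.3774 -0.2769] [ 21.   3. -18.]
red [121. 171.] 1125 [ 0.3645 -0.2988] [ 0.3694 -0.2953] [30. 24. 72.]
red [467. 258.] 3580 [ 0.6664 -0.3169] [ 0.6544 -0.3124] [108.  83. -29.]
6 rows, from [ 0.4671 -0.3049  0.2653] [179.5   0.4 102. ]
[[0.01, 0.01, 0, 0.001, 0, 0.016, 0.8], [0, -0, 0, 0.001, 0, 0.016, 0.8], [0, -0, 0, 0.001, 0, 0.016, 0.8], [0, -0, 0, 0.001, 0, 0.016, 0.8], [0, -0, 0, 0.001, 0, 0.016, 0.8], [0, 0, 0, 0, 0, 0, 0.8]]
```

Confirmed unmoved. Grasp G2.

Call:
apply_moves(rows=[[0.01, 0.01, 0, 0.001, 0, 0.016, 0.8], [0, 0, 0, 0.001, 0, 0.016, 0.8], [0, 0, 0, 0.001, 0, 0.016, 0.8], [0, 0, 0, 0.001, 0, 0.016, 0.8], [0, 0, 0, 0.001, 0, 0.016, 0.8], [0, 0, 0, 0, 0, 0, 0], [0, 0, 0, 0, 0, 0, 0], [0, 0, 0, 0, 0, 0, 0], [0, 0, 0, 0, 0, 0, 0], [0, 0, 0, 0, 0, -0.03, 0], [0, 0, 0, 0, 0, -0.04, 0], [0, 0, 0, 0, 0, -0.03, 0]], force=50)

```text
clock: 9.45
ee_pos: [0.4665, -0.2956, 0.2785]
orientation: [-179.7, -0.6, 102.3]
force: [-0.0, -0.0, -1.2]
finger_gap: 0.346
```

```bash
python3 plan.py "[[0.57,-0.11,0.26,90]]" 0
```

```text
5 rows, from [ 0.4665 -0.2956  0.2785] [-179.7   -0.6  102.3]
[[-0.01, -0.01, 0.05, 0.04, 0.035, 0.005, 0.0], [-0, -0, 0.05, 0.042, 0.033, 0.005, 0.0], [0, -0, 0.05, 0.043, 0.031, 0.005, 0.0], [0, -0, 0.05, 0.045, 0.028, 0.005, 0.0], [0, 0, 0, 0, 0, 0, 0.0]]
```

Call:
apply_moves(rows=[[-0.01, -0.01, 0.05, 0.041, 0.035, 0.005, 0], [0, 0, 0.05, 0.043, 0.033, 0.005, 0], [0, 0, 0.05, 0.044, 0.031, 0.005, 0], [0, 0, 0.05, 0.046, 0.028, 0.005, 0], [0, 0, 0, 0, 0, 0, 0]])

```text
clock: 10.07
ee_pos: [0.5734, -0.1026, 0.2659]
orientation: [179.0, 0.4, 90.2]
force: [-0.6, -1.5, -0.2]
finger_gap: 0.346
```

```bash
python3 look.py wrist;python3 plan.py "[[0.57,-0.107,0.194,90,0.018]]" 0
```

```text
[ 0.573  -0.1039  0.2661] 0.347
green [251. 154.] 1765 [ 0.5713 -0.0638] [ 0.5715 -0.0619] [31. 25. 90.]
green [261. 243.] 504 [ 0.5786 -0.1297] [ 0.5784 -0.1241] [35.  8. -0.]
green [261. 287.] 2979 [ 0.5783 -0.1688] [ 0.5781 -0.1611] [ 54.  43. -90.]
red [401.  37.] 1668 [0.6763 0.0232] [0.6706 0.0202] [ 59.  25. -86.]
red [486. 220.] 1185 [ 0.7845 -0.1179] [ 0.7727 -0.113 ] [79. 25.  3.]
red [ 75. 309.] 227 [ 0.3954 -0.2108] [ 0.4055 -0.2007] [26. 23. 80.]
red [367. 352.] 215 [ 0.6852 -0.2586] [ 0.679  -0.2458] [ 55.   9. -43.]
6 rows, from [ 0.573  -0.1039  0.2661] [179.    0.4  90.1]
[[0.02, 0.01, 0, -0.001, -0.001, 0.014, 0.0], [-0, -0, 0, -0.001, -0.001, 0.014, 0.0], [0, -0, 0, -0.001, -0.001, 0.014, 0.0], [0, -0, 0, -0.001, -0.001, 0.014, 0.0], [0, -0, 0, -0.001, -0.001, 0.014, 0.0], [0, 0, 0, 0, 0, 0, 0.0]]
```

Call:
apply_moves(rows=[[0.02, 0.01, 0, -0.001, -0.001, 0.014, 0], [0, 0, 0, -0.001, -0.001, 0.014, 0], [0, 0, 0, -0.001, -0.001, 0.014, 0], [0, 0, 0, -0.001, -0.001, 0.014, 0], [0, 0, 0, -0.001, -0.001, 0.014, 0], [0, 0, 0, 0, 0, 0.001, 0], [0, 0, 0, 0, 0, 0, 0.55], [0, 0, 0, 0, 0, 0, 0.55], [0, 0, 0, 0, 0, -0.03, 0.55], [0, 0, 0, 0, 0, -0.04, 0.55], [0, 0, 0, 0, 0, -0.03, 0.55]])

```text
clock: 11.5
ee_pos: [0.5663, -0.113, 0.2901]
orientation: [-179.3, -0.5, 89.7]
force: [0.5, 0.3, -0.5]
finger_gap: 0.547
```

```bash
python3 plan.py "[[0.554,-0.293,0.26,101]]" 0.8
```

```text
5 rows, from [ 0.5663 -0.113   0.2901] [-179.3   -0.5   89.7]
[[-0.01, -0.01, -0.05, -0.045, -0.003, 0.007, 0.8], [0, 0, -0.05, -0.045, -0.005, 0.008, 0.8], [0, 0, -0.05, -0.045, -0.007, 0.008, 0.8], [0, 0, -0.05, -0.044, -0.009, 0.008, 0.8], [0, 0, 0, 0, 0, 0, 0.8]]
```

Call:
apply_moves(rows=[[-0.01, -0.01, -0.05, -0.045, -0.003, 0.007, 0.8], [0, 0, -0.05, -0.045, -0.005, 0.008, 0.8], [0, 0, -0.05, -0.045, -0.007, 0.008, 0.8], [0, 0, -0.05, -0.044, -0.009, 0.008, 0.8], [0, 0, 0, 0, 0, 0, 0.8]])

```text
clock: 12.12
ee_pos: [0.5559, -0.299, 0.2615]
orientation: [179.7, 0.3, 101.6]
force: [-0.1, 0.7, -0.2]
finger_gap: 0.793
```

```bash
python3 look.py wrist;python3 plan.py "[[0.554,-0.293,0.183,101,0.018]]" 0.8
```

```text
[ 0.5562 -0.2976  0.2616] 0.806
green [257. 174.] 109 [ 0.5502 -0.2733] [ 0.5498 -0.2707] [19.  3.  9.]
green [257. 203.] 1436 [ 0.5545 -0.2935] [ 0.5538 -0.2898] [ 30.  24. -78.]
red [68. 63.] 950 [ 0.397  -0.2172] [ 0.4054 -0.2178] [30. 24. 81.]
red [ 41. 141.] 106 [ 0.3768 -0.2792] [ 0.3863 -0.2763] [ 24.   5. -18.]
red [ 30. 163.] 674 [ 0.3647 -0.2991] [ 0.3749 -0.295 ] [30. 24. 72.]
red [409. 239.] 2905 [ 0.6777 -0.2998] [ 0.67   -0.2957] [100.  55.  -9.]
6 rows, from [ 0.5562 -0.2976  0.2616] [179.7   0.3 101.7]
[[0.01, 0, 0, 0.001, -0, 0.016, 0.8], [-0, -0, 0, 0.001, -0, 0.016, 0.8], [0, -0, 0, 0.001, -0, 0.016, 0.8], [-0, -0, 0, 0.001, -0, 0.016, 0.8], [0, -0, 0, 0.001, -0, 0.016, 0.8], [0, 0, 0, 0, 0, 0, 0.8]]
```

Call:
apply_moves(rows=[[0.01, 0, 0, 0, 0, 0.016, 0.8], [0, 0, 0, 0, 0, 0.016, 0.8], [0, 0, 0, 0, 0, 0.016, 0.8], [0, 0, 0, 0.001, 0, 0.016, 0.8], [0, 0, 0, 0.001, 0, 0.014, 0.8], [0, 0, 0, 0, 0, 0, 0], [0, 0, 0, 0, 0, 0, 0], [0, 0, 0, 0, 0, 0, 0], [0, 0, 0, 0, 0, 0, 0], [0, 0, 0, 0, 0, -0.03, 0], [0, 0, 0, 0, 0, -0.04, 0], [0, 0, 0, 0, 0, -0.03, 0]], force=50)

```text
clock: 13.68
ee_pos: [0.5552, -0.2911, 0.2765]
orientation: [-179.4, -0.1, 101.9]
force: [0.3, -0.3, -1.9]
finger_gap: 0.343
```

```bash
python3 plan.py "[[0.57,-0.159,0.26,90]]" 0
```

```text
4 rows, from [ 0.5552 -0.2911  0.2765] [-1.794e+02 -1.000e-01  1.019e+02]
[[-0.01, -0, 0.07, 0.042, 0.014, 0.005, 0.0], [0, -0, 0.07, 0.043, 0.011, 0.006, 0.0], [0, -0, 0.07, 0.044, 0.008, 0.006, 0.0], [0, 0, 0, 0, 0, 0, 0.0]]
```

Call:
apply_moves(rows=[[-0.01, 0, 0.07, 0.042, 0.014, 0.005, 0], [0, 0, 0.07, 0.043, 0.011, 0.006, 0], [0, 0, 0.07, 0.044, 0.008, 0.006, 0], [0, 0, 0, 0, 0, 0, 0], [0, 0, 0, 0, 0, 0, 0]])

```text
clock: 14.3
ee_pos: [0.5724, -0.1572, 0.266]
orientation: [179.4, 0.3, 89.4]
force: [0.4, -0.6, -1.6]
finger_gap: 0.346
```

```bash
python3 look.py wrist;python3 plan.py "[[0.57,-0.159,0.193,90,0.018]]" 0
```

```text
[ 0.5723 -0.1573  0.2659] 0.346
green [252.  68.] 1815 [ 0.5711 -0.0609] [ 0.5713 -0.0622] [32. 25. 89.]
green [248. 142.] 1827 [ 0.5678 -0.11  ] [ 0.5681 -0.1086] [31. 26. 89.]
green [261. 239.] 515 [ 0.5756 -0.1807] [ 0.5755 -0.1754] [35.  8. -1.]
green [261. 283.] 3150 [ 0.575  -0.2201] [ 0.5749 -0.2126] [56. 44. 89.]
red [398.   5.] 301 [ 0.6743 -0.0077] [ 0.6687 -0.012 ] [26. 10. 11.]
red [493. 167.] 929 [ 0.7754 -0.1246] [ 0.7641 -0.1224] [57. 23.  3.]
red [ 67. 249.] 114 [ 0.4063 -0.1941] [ 0.4157 -0.188 ] [ 23.   7. -10.]
red [ 66. 270.] 516 [ 0.3973 -0.2163] [ 0.4072 -0.209 ] [30. 24. 81.]
red [381. 316.] 101 [ 0.6845 -0.2644] [ 0.6784 -0.2543] [ 26.   6. -47.]
red [ 67. 315.] 99 [ 0.3768 -0.2733] [ 0.3878 -0.2628] [ 22.  12. -20.]
red [348. 336.] 134 [ 0.656  -0.2858] [ 0.6514 -0.2745] [ 29.  11. -54.]
red [380. 362.] 91 [ 0.7    -0.3346] [ 0.693  -0.3206] [ 40.   6. -45.]
6 rows, from [ 0.5723 -0.1573  0.2659] [179.4   0.3  89.3]
[[0.01, 0, -0, -0, -0.001, 0.015, 0.0], [0, 0, -0, -0, -0, 0.015, 0.0], [-0, 0, -0, -0, -0, 0.015, 0.0], [0, 0, -0, -0, -0, 0.015, 0.0], [-0, 0, -0, -0, -0, 0.015, 0.0], [0, 0, 0, 0, 0, 0, 0.0]]
```

Call:
apply_moves(rows=[[0.01, 0, 0, 0, -0.001, 0.015, 0], [0, 0, 0, 0, 0, 0.015, 0], [0, 0, 0, 0, 0, 0.015, 0], [0, 0, 0, 0, 0, 0.015, 0], [0, 0, 0, 0, 0, 0.013, 0], [0, 0, 0, 0, 0, 0, 0], [0, 0, 0, 0, 0, 0, 0.55], [0, 0, 0, 0, 0, 0, 0.55], [0, 0, 0, 0, 0, -0.03, 0.55], [0, 0, 0, 0, 0, -0.04, 0.55], [0, 0, 0, 0, 0, -0.03, 0.55]])

```text
clock: 15.72
ee_pos: [0.5713, -0.16, 0.2891]
orientation: [-179.4, 0.1, 89.2]
force: [0.4, -0.4, -0.4]
finger_gap: 0.55
```

```bash
python3 plan.py "[[0.397,-0.217,0.26,81]]" 0.8; python3 - <<'E'
from h import *
t=shot("top")
p=np.array([[268,371],[346,370],[346,400],[268,400]])*.64
w=plane(t,p,.014);print(w.round(3),w.mean(0))
E
```

```text
5 rows, from [ 0.5713 -0.16    0.2891] [-1.794e+02  1.000e-01  8.920e+01]
[[-0.01, 0, 0.04, -0.015, -0.043, 0.008, 0.8], [0, -0, 0.04, -0.016, -0.043, 0.007, 0.8], [0, -0, 0.04, -0.018, -0.042, 0.007, 0.8], [-0, -0, 0.04, -0.019, -0.042, 0.007, 0.8], [0, 0, 0, 0, 0, 0, 0.8]]
[[0.444 0.26  0.014]
 [0.444 0.101 0.014]
 [0.383 0.101 0.014]
 [0.385 0.26  0.014]] [0.4141751 0.1805156 0.014    ]
```

Bin ≈ (0.414, 0.180), roughly square.

Call:
apply_moves(rows=[[-0.01, 0, 0.04, -0.015, -0.043, 0.008, 0.8], [0, 0, 0.04, -0.016, -0.043, 0.007, 0.8], [0, 0, 0.04, -0.018, -0.042, 0.007, 0.8], [0, 0, 0.04, -0.019, -0.042, 0.007, 0.8], [0, 0, 0, 0, 0, 0, 0.8]])

```text
clock: 16.4
ee_pos: [0.3936, -0.2163, 0.261]
orientation: [179.5, 0.2, 79.8]
force: [-0.0, -0.4, -0.1]
finger_gap: 0.801
```

```bash
python3 look.py wrist;python3 plan.py "[[0.397,-0.217,0.183,81,0.018]]" 0.8
```

```text
[ 0.3949 -0.2164  0.2619] 0.798
green [460.   1.] 83 [ 0.5751 -0.0804] [ 0.5655 -0.0841] [29.  3.  5.]
green [472.  32.] 844 [ 0.5811 -0.1056] [ 0.5711 -0.1079] [ 35.  26. -78.]
green [474.  60.] 105 [ 0.579  -0.1275] [ 0.5691 -0.1285] [29.  4.  1.]
green [482. 106.] 876 [ 0.5819 -0.1647] [ 0.5719 -0.1636] [32. 26. 89.]
red [259. 183.] 121 [ 0.3995 -0.196 ] [ 0.4    -0.1931] [ 19.   3. -10.]
red [261. 212.] 1360 [ 0.3966 -0.2166] [ 0.3973 -0.2125] [30. 23. 81.]
red [505. 252.] 699 [ 0.6259 -0.3067] [ 0.6134 -0.2975] [ 83.  24. -75.]
red [243. 287.] 169 [ 0.3718 -0.2761] [ 0.3739 -0.2686] [ 19.   7. -19.]
red [239. 310.] 767 [ 0.3643 -0.2983] [ 0.3668 -0.2895] [29. 23. 72.]
6 rows, from [ 0.3949 -0.2164  0.2619] [179.4   0.2  79.9]
[[0.01, 0, -0, 0, 0, 0.016, 0.8], [-0, 0, -0, -0, 0, 0.016, 0.8], [0, 0, -0, -0, 0, 0.016, 0.8], [0, 0, -0, -0, 0, 0.016, 0.8], [0, 0, -0, -0, 0, 0.016, 0.8], [0, 0, 0, 0, 0, 0, 0.8]]
```

Call:
apply_moves(rows=[[0.01, 0, 0, 0, 0.001, 0.016, 0.8], [0, 0, 0, 0, 0.001, 0.016, 0.8], [0, 0, 0, 0, 0, 0.016, 0.8], [0, 0, 0, 0, 0, 0.016, 0.8], [0, 0, 0, 0, 0, 0.014, 0.8], [0, 0, 0, 0, 0, 0, 0], [0, 0, 0, 0, 0, 0, 0], [0, 0, 0, 0, 0, 0, 0], [0, 0, 0, 0, 0, 0, 0], [0, 0, 0, 0, 0, -0.03, 0], [0, 0, 0, 0, 0, -0.05, 0], [0, 0, 0, 0, 0, -0.05, 0]], force=50)

```text
clock: 17.95
ee_pos: [0.3987, -0.2147, 0.3066]
orientation: [-179.5, -0.1, 80.1]
force: [0.6, -0.0, -0.4]
finger_gap: 0.343
```

```bash
python3 plan.py "[[0.43,0.05,0.32,90]]" 0
```

```text
6 rows, from [ 0.3987 -0.2147  0.3066] [-1.795e+02 -1.000e-01  8.010e+01]
[[-0.01, -0, -0.03, 0.053, -0.003, -0.003, 0.0], [-0, 0, -0.03, 0.053, -0.001, -0.003, 0.0], [-0, 0, -0.03, 0.053, 0.001, -0.003, 0.0], [0, 0, -0.03, 0.053, 0.003, -0.003, 0.0], [0, 0, -0.03, 0.053, 0.004, -0.003, 0.0], [0, 0, 0, 0, 0, 0, 0.0]]
```

Call:
apply_moves(rows=[[-0.01, 0, -0.03, 0.053, -0.003, -0.003, 0], [0, 0, -0.03, 0.053, -0.001, -0.003, 0], [0, 0, -0.03, 0.053, 0.001, -0.003, 0], [0, 0, -0.03, 0.053, 0.003, -0.003, 0], [0, 0, -0.03, 0.053, 0.004, -0.003, 0], [0, 0, 0, 0, 0, 0, 0]])

```text
clock: 18.7
ee_pos: [0.4338, 0.0546, 0.3311]
orientation: [178.8, 0.3, 88.8]
force: [0.5, -0.4, -1.1]
finger_gap: 0.342
```

```bash
python3 - <<'E'
from h import *
import pickle
w=shot("wrist");pickle.dump(w,open("w3.pkl","wb"))
cv2.imwrite("pics/w3.png",cv2.resize(w["color"],(800,600))[:,:,::-1])
print(status.state()["ee_pos"],status.state()["finger_gap"])
for ce,a,p in blobs(w,"red",200)+blobs(w,"yellow",200): print(ce,a,np.round(rect(w,p,.014),1),np.round(rect(w,p,.006),1))
E
```

```text
[0.4337992  0.05324102 0.33089883] 0.34408548958147767
[230.47058824  64.98469632] 2091 [416.4 169.3 130.   59.9  89.9] [415.8 170.5 133.6  61.6  89.9]
[386.40806293   4.7826942 ] 1017 [571.3 234.9 124.8  16.5   9. ] [575.1 238.  128.3  16.9   9. ]
[464.90885073 196.32100396] 757 [688.2  26.4  75.   36.2 -85.2] [695.3  23.6  77.1  37.3 -85.2]
[261.1031746  238.01587302] 504 [440.1 -11.4  50.4  11.9  -1.8] [440.1 -15.3  51.8  12.3  -1.8]
[260.69596354 281.98014323] 3072 [439.  -71.4  79.   63.2  88.7] [439.  -77.   81.2  65.   88.7]
[ 10.16216216 267.86100386] 259 [ 62.2 -69.3  82.4  31.6  34.3] [ 51.7 -74.8  84.7  32.5  34.3]
[495.54268293 286.49390244] 492 [ 812.3 -128.2   94.5   35.     3.1] [ 822.8 -135.3   97.2   35.9    3.1]
```

View pics/w3.png

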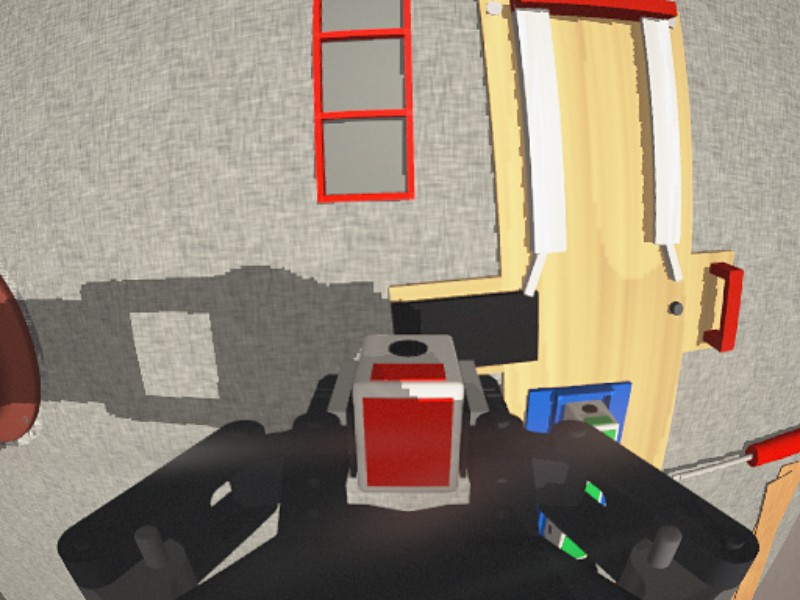

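```bash
python3 plan.py "[[0.4164,0.235,0.26,90]]" 0
```

```text
5 rows, from [0.4338 0.0532 0.3309] [178.8   0.4  88.7]
[[0.02, 0.01, -0.01, 0.045, -0.006, 0.017, 0.0], [-0, 0, -0.01, 0.045, -0.005, 0.018, 0.0], [0, 0, -0.01, 0.045, -0.005, 0.018, 0.0], [-0, 0, -0.01, 0.045, -0.005, 0.018, 0.0], [0, 0, 0, 0, 0, 0, 0.0]]
```

Call:
apply_moves(rows=[[0.02, 0.01, -0.01, 0.045, -0.006, 0.017, 0], [0, 0, -0.01, 0.045, -0.005, 0.018, 0], [0, 0, -0.01, 0.045, -0.005, 0.018, 0], [0, 0, -0.01, 0.045, -0.005, 0.018, 0], [0, 0, 0, 0, 0, 0, 0]])

```text
clock: 19.38
ee_pos: [0.4173, 0.2313, 0.2588]
orientation: [179.7, -0.0, 90.2]
force: [-0.6, -0.7, -0.8]
finger_gap: 0.34
```

```bash
python3 - <<'E'
from h import *
import pickle
w=shot("wrist");pickle.dump(w,open("w4.pkl","wb"))
cv2.imwrite("pics/w4.png",cv2.resize(w["color"],(800,600))[:,:,::-1])
print(status.state()["finger_gap"])
for ce,a,p in blobs(w,"red",100)+blobs(w,"yellow",200): print(ce,a,np.round(rect(w,p,.014),1),np.round(rect(w,p,.006),1))
E
python3 plan.py "[[0.4164,0.235,0.187,90,0.018]]" 0
```

```text
0.3475625577499179
[255.32993197 181.90068027] 1470 [416.5 237.5  59.9  57.1  -0. ] [416.4 235.1  62.1  59.3  -0. ]
[430.03633218 200.08823529] 2312 [573.1 233.8 130.1  19.8   4.1] [578.9 231.2 135.   20.5   4.1]
[261.07722772 238.02574257] 505 [4.196e+02 2.020e+02 3.760e+01 8.900e+00 1.000e-01] [4.196e+02 1.982e+02 3.900e+01 9.200e+00 1.000e-01]
[260.68695086 281.97949886] 3073 [419.9 157.5  58.2  47.1 -89.9] [419.9 152.1  60.4  48.9 -89.9]
[254.22167488 319.89408867] 406 [415.  118.3  61.8  24.4 -15.6] [414.9 111.3  64.1  25.4 -15.6]
[ 31.77479339 359.81404959] 484 [ 80.8 -28.  146.   54.6  73.7] [ 68.2 -40.5 151.5  56.6  73.7]
[378.55307146  57.7766402 ] 4786 [510.5 340.2 106.9  36.6 -75.4] [513.9 341.6 110.9  38.  -75.4]
6 rows, from [0.4179 0.2305 0.2596] [179.6  -0.   90.2]
[[0.01, -0, 0, 0.001, -0, 0.015, 0.0], [0, -0, 0, 0.001, -0, 0.015, 0.0], [0, -0, 0, 0.001, -0, 0.015, 0.0], [0, -0, 0, 0.001, -0, 0.015, 0.0], [0, -0, 0, 0.001, -0, 0.015, 0.0], [0, 0, 0, 0, 0, 0, 0.0]]
```

View pics/w4.png

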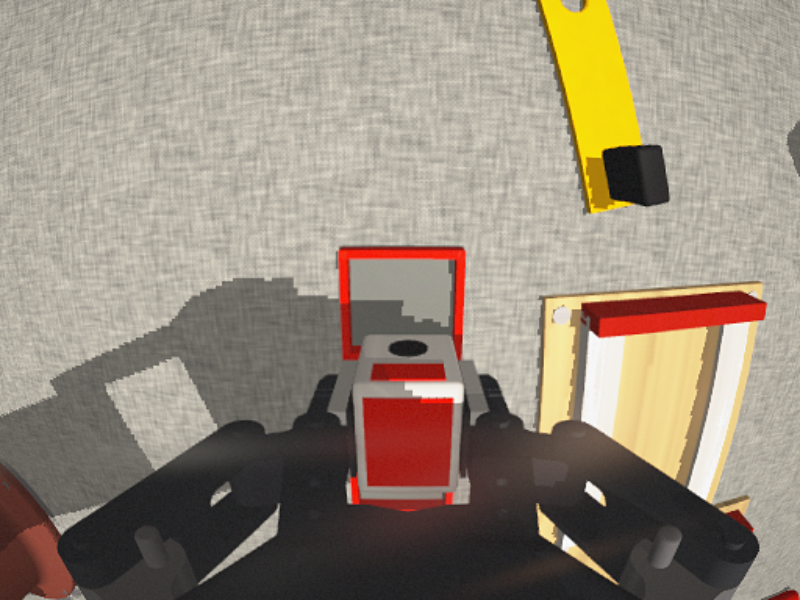

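Call:
apply_moves(rows=[[0.01, 0, 0, 0.001, 0, 0.015, 0], [0, 0, 0, 0.001, 0, 0.015, 0], [0, 0, 0, 0.002, 0, 0.015, 0], [0, 0, 0, 0.001, 0, 0.015, 0], [0, 0, 0, 0.001, 0, 0.012, 0], [0, 0, 0, 0, 0, 0, 0], [0, 0, 0, 0, 0, 0, 0.55], [0, 0, 0, 0, 0, 0, 0.55], [0, 0, 0, 0, 0, -0.03, 0.55], [0, 0, 0, 0, 0, -0.05, 0.55], [0, 0, 0, 0, 0, -0.05, 0.55]])

```text
clock: 20.8
ee_pos: [0.4179, 0.233, 0.3116]
orientation: [-178.8, 0.3, 89.8]
force: [1.0, 0.3, 0.0]
finger_gap: 0.544
```

```bash
python3 look.py wrist|grep red; python3 plan.py "[[0.40,-0.1,0.31,80],[0.364,-0.298,0.26,72]]" 0.8
```

```text
red [265. 226.] 2493 [0.4164 0.2003] [0.4165 0.2051] [146.  55. -90.]
red [271. 169.] 69 [0.4213 0.2518] [0.4211 0.2542] [19.  2.  0.]
red [412. 184.] 1616 [0.5515 0.2402] [0.5455 0.2431] [114.  16.   4.]
red [271. 193.] 930 [0.4213 0.2308] [0.4212 0.2342] [ 29.  23. -90.]
red [461. 313.] 204 [0.6637 0.073 ] [0.6525 0.0836] [ 52.  14. -45.]
red [ 51. 321.] 127 [0.1215 0.0439] [0.135  0.0557] [53. 21. 37.]
red [498. 368.] 128 [ 0.8268 -0.0894] [ 0.8083 -0.0715] [ 42.  38. -89.]
11 rows, from [0.4201 0.2339 0.3197] [-179.4    0.    89.8]
[[-0.01, 0, 0.03, -0.056, -0.003, 0.002, 0.8], [-0, -0, 0.03, -0.056, -0.002, 0.002, 0.8], [0, -0, 0.03, -0.056, 0, 0.002, 0.8], [-0, -0, 0.03, -0.056, 0.002, 0.002, 0.8], [0, -0, 0.03, -0.056, 0.003, 0.002, 0.8], [0, -0, 0.03, -0.056, 0.005, 0.002, 0.8], [-0, -0, 0.03, -0.05, -0, 0.013, 0.8], [0, -0, 0.03, -0.05, 0.001, 0.012, 0.8], [0, -0, 0.03, -0.05, 0.003, 0.013, 0.8], [0, -0, 0.03, -0.05, 0.005, 0.013, 0.8], [0, 0, 0, 0, 0, 0, 0.8]]
```

Call:
apply_moves(rows=[[-0.01, 0, 0.03, -0.056, -0.003, 0.002, 0.8], [0, 0, 0.03, -0.056, -0.002, 0.002, 0.8], [0, 0, 0.03, -0.056, 0, 0.002, 0.8], [0, 0, 0.03, -0.056, 0.002, 0.002, 0.8], [0, 0, 0.03, -0.056, 0.003, 0.002, 0.8], [0, 0, 0.03, -0.056, 0.005, 0.002, 0.8], [0, 0, 0.03, -0.05, 0, 0.013, 0.8], [0, 0, 0.03, -0.05, 0.001, 0.012, 0.8], [0, 0, 0.03, -0.05, 0.003, 0.013, 0.8], [0, 0, 0.03, -0.05, 0.005, 0.013, 0.8], [0, 0, 0, 0, 0, 0, 0.8]])

```text
clock: 22.22
ee_pos: [0.362, -0.3174, 0.2648]
orientation: [178.3, 0.3, 72.2]
force: [0.2, 0.2, -0.5]
finger_gap: 0.801
```

```bash
python3 look.py wrist;python3 plan.py "[[0.364,-0.298,0.23,72],[0.364,-0.298,0.183,72,0.018]]" 0.8
```

```text
[ 0.3624 -0.3162  0.2652] 0.804
red [244. 156.] 89 [ 0.3705 -0.28  ] [ 0.3714 -0.2782] [ 19.   2. -18.]
red [244. 185.] 1429 [ 0.3641 -0.2991] [ 0.3653 -0.2962] [29. 23. 72.]
5 rows, from [ 0.3624 -0.3162  0.2652] [178.3   0.3  72.3]
[[0.03, 0, 0, 0.018, -0.005, 0.035, 0.8], [0, 0, 0, 0, -0, 0.016, 0.8], [0, 0, 0, 0, -0, 0.016, 0.8], [0, -0, 0, 0, -0, 0.016, 0.8], [0, 0, 0, 0, 0, 0, 0.8]]
```

Call:
apply_moves(rows=[[0.03, 0, 0, 0.018, -0.005, 0.02, 0.8], [0, 0, 0, 0, 0, 0.015, 0.8], [0, 0, 0, 0, 0, 0.016, 0.8], [0, 0, 0, 0, 0, 0.016, 0.8], [0, 0, 0, 0, 0, 0.014, 0.8], [0, 0, 0, 0, 0, 0, 0], [0, 0, 0, 0, 0, 0, 0], [0, 0, 0, 0, 0, 0, 0], [0, 0, 0, 0, 0, 0, 0], [0, 0, 0, 0, 0, -0.03, 0], [0, 0, 0, 0, 0, -0.05, 0], [0, 0, 0, 0, 0, -0.05, 0]], force=50)

```text
clock: 23.78
ee_pos: [0.3634, -0.2917, 0.307]
orientation: [-179.4, -0.0, 72.6]
force: [1.2, -0.3, -0.8]
finger_gap: 0.344
```

```bash
python3 plan.py "[[0.42,-0.08,0.31,85],[0.4165,0.133,0.26,90]]" 0
```

```text
9 rows, from [ 0.3634 -0.2917  0.307 ] [-179.4   -0.    72.6]
[[-0.01, -0, -0.05, 0.055, -0.002, -0.001, 0.0], [-0, 0, -0.05, 0.055, 0.001, -0.001, 0.0], [0, 0, -0.05, 0.055, 0.004, -0.001, 0.0], [0, 0, -0.05, 0.054, 0.007, -0.001, 0.0], [-0, 0, -0.02, 0.053, -0.006, 0.013, 0.0], [0, 0, -0.02, 0.053, -0.004, 0.012, 0.0], [0, 0, -0.02, 0.053, -0.003, 0.013, 0.0], [0, 0, -0.02, 0.053, -0.002, 0.013, 0.0], [0, 0, 0, 0, 0, 0, 0.0]]
```

Call:
apply_moves(rows=[[-0.01, 0, -0.05, 0.055, -0.002, -0.001, 0], [0, 0, -0.05, 0.055, 0.001, -0.001, 0], [0, 0, -0.05, 0.055, 0.004, -0.001, 0], [0, 0, -0.05, 0.054, 0.007, -0.001, 0], [0, 0, -0.02, 0.053, -0.006, 0.013, 0], [0, 0, -0.02, 0.053, -0.004, 0.012, 0], [0, 0, -0.02, 0.053, -0.003, 0.013, 0], [0, 0, -0.02, 0.053, -0.002, 0.013, 0], [0, 0, 0, 0, 0, 0, 0]])

```text
clock: 24.9
ee_pos: [0.426, 0.1425, 0.2669]
orientation: [178.7, 0.6, 88.9]
force: [0.3, -0.3, -0.1]
finger_gap: 0.341
```

```bash
python3 look.py wrist|head -5;python3 plan.py "[[0.4165,0.137,0.187,90,0.018]]" 0
```

```text
[0.4265 0.1413 0.2675] 0.343
red [236. 125.] 3835 [0.4165 0.1998] [0.4172 0.2006] [142.  53.  90.]
red [241.  77.] 1682 [0.421 0.232] [0.4214 0.231 ] [30. 24. 89.]
red [421.  83.] 1543 [0.5501 0.2336] [0.5433 0.2325] [115.  10.   4.]
red [261. 246.] 501 [0.4314 0.1114] [0.4313 0.1172] [35.  9. -2.]
6 rows, from [0.4265 0.1413 0.2675] [178.7   0.6  88.8]
[[0.02, 0.01, -0, -0.001, -0.002, 0.016, 0.0], [-0, 0, -0, -0.001, -0.002, 0.016, 0.0], [0, 0, -0, -0.001, -0.002, 0.016, 0.0], [0, 0, -0, -0.001, -0.002, 0.016, 0.0], [-0, 0, -0, -0.001, -0.002, 0.016, 0.0], [0, 0, 0, 0, 0, 0, 0.0]]
```

Call:
apply_moves(rows=[[0.02, 0.01, 0, -0.001, -0.002, 0.016, 0], [0, 0, 0, -0.001, -0.002, 0.016, 0], [0, 0, 0, -0.001, -0.002, 0.016, 0], [0, 0, 0, -0.001, -0.002, 0.016, 0], [0, 0, 0, -0.001, -0.002, 0.014, 0], [0, 0, 0, 0, 0, 0, 0], [0, 0, 0, 0, 0, 0, 0.55], [0, 0, 0, 0, 0, 0, 0.55], [0, 0, 0, 0, 0, -0.03, 0.55], [0, 0, 0, 0, 0, -0.05, 0.55], [0, 0, 0, 0, 0, -0.05, 0.55]])

```text
clock: 26.32
ee_pos: [0.4158, 0.132, 0.3138]
orientation: [-179.6, -0.1, 88.2]
force: [1.1, -0.3, -0.2]
finger_gap: 0.55
```

```bash
python3 look.py wrist;python3 look.py top; python3 plan.py "[[0.53,-0.07,0.40,90]]" 0.5
```

```text
[0.418  0.1324 0.3217] 0.55
green [390. 367.] 106 [ 0.5805 -0.116 ] [ 0.5732 -0.1016] [ 37.  16. -45.]
red [260. 120.] 2778 [0.4163 0.193 ] [0.4164 0.1935] [145.  55.  90.]
red [265.  72.] 1070 [0.4211 0.2323] [0.421 0.231] [29. 23. 88.]
red [414.  77.] 1156 [0.553  0.2334] [0.5469 0.2321] [115.  11.   4.]
red [268. 189.] 998 [0.4215 0.1344] [0.4214 0.1375] [31. 24. 88.]
red [479. 261.] 628 [0.6684 0.0402] [0.6572 0.0476] [ 76.  35. -86.]
red [ 37. 318.] 225 [ 0.0937 -0.0453] [ 0.1083 -0.034 ] [79. 25. 35.]
red [499. 330.] 363 [ 0.7701 -0.0976] [ 0.7543 -0.084 ] [76. 36.  1.]
[0.4181 0.1323 0.3195] 0.551
green [273. 196.] 50 [ 0.5711 -0.0644] [ 0.5704 -0.0638] [22. 19. 89.]
green [287. 197.] 62 [ 0.5694 -0.1104] [ 0.5687 -0.1094] [26. 22. 89.]
green [304. 195.] 55 [ 0.5742 -0.1659] [ 0.5734 -0.1644] [22. 19. 89.]
red [291. 119.] 177 [ 0.8213 -0.1261] [ 0.8182 -0.125 ] [93. 20.  4.]
red [353. 157.] 256 [ 0.6954 -0.326 ] [ 0.6935 -0.3229] [91. 90. -2.]
red [243. 163.] 69 [0.68   0.0286] [0.6782 0.0283] [ 58.  12. -86.]
red [179. 199.] 90 [0.5664 0.2321] [0.5658 0.2298] [102.   9.   5.]
red [207. 318.] 30 [0.1971 0.1446] [0.2    0.1432] [ 23.  18. -65.]
red [189. 325.] 217 [0.1762 0.199 ] [0.1793 0.197 ] [ 99.  43. -82.]
red [217. 325.] 63 [0.1738 0.1146] [0.177  0.1134] [33. 25. -0.]
red [192. 361.] 1514 [0.069  0.1891] [0.0732 0.1873] [146. 113.   0.]
red [274. 360.] 209 [ 0.0677 -0.0627] [ 0.0719 -0.0622] [96. 34. 47.]
red [227. 370.] 109 [0.039  0.0821] [0.0434 0.0813] [62. 18. -0.]
6 rows, from [0.4181 0.1323 0.3195] [179.6  -0.2  88.3]
[[0.01, -0, -0.01, -0.04, 0.024, -0.016, 0.5], [0, 0, -0.01, -0.04, 0.023, -0.016, 0.5], [-0, 0, -0.01, -0.04, 0.023, -0.016, 0.5], [0, 0, -0.01, -0.04, 0.023, -0.016, 0.5], [-0, 0, -0.01, -0.04, 0.023, -0.016, 0.5], [0, 0, 0, 0, 0, 0, 0.5]]
```

Call:
apply_moves(rows=[[0.01, 0, -0.01, -0.04, 0.028, -0.016, 0.5], [0, 0, -0.01, -0.04, 0.028, -0.016, 0.5], [0, 0, -0.01, -0.04, 0.028, -0.016, 0.5], [0, 0, -0.01, -0.04, 0.028, -0.016, 0.5], [0, 0, -0.01, -0.04, 0.028, -0.016, 0.5], [0, 0, 0, 0, 0, 0, 0.5], [0, 0, 0, 0, 0, 0, 0.5]])

```text
clock: 27.3
ee_pos: [0.559, -0.075, 0.3929]
orientation: [-179.4, -0.3, 91.3]
force: [-0.8, 0.0, -0.9]
finger_gap: 0.499
```

```bash
python3 - <<'E'
from h import *
import pickle
w=shot("wrist");pickle.dump(w,open("w5.pkl","wb"))
cv2.imwrite("pics/w5.png",cv2.resize(w["color"],(800,600),interpolation=cv2.INTER_CUBIC)[:,:,::-1])
print(status.state()["ee_pos"])
E
```

```text
[ 0.55891235 -0.07480226  0.39303105]
```

View pics/w5.png

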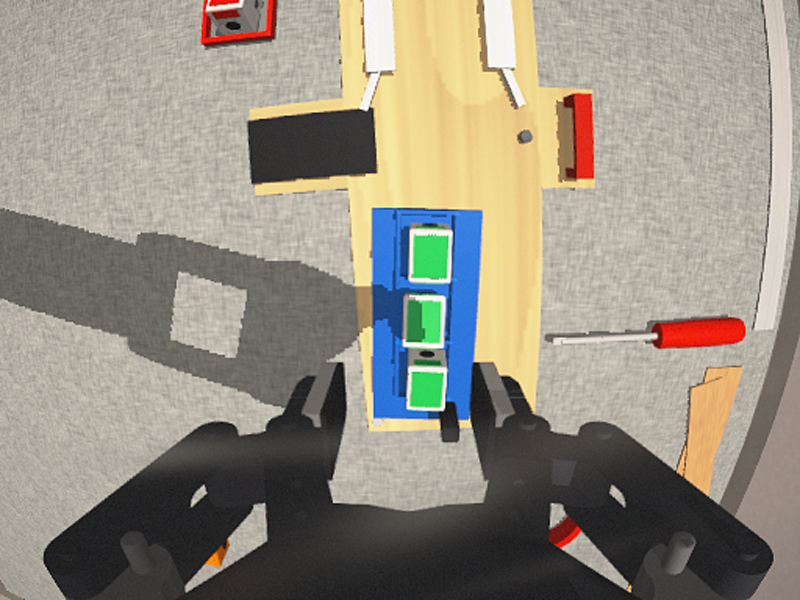

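```bash
python3 - <<'E'
from h import *
import pickle
w=pickle.load(open("w5.pkl","rb"));g=cv2.cvtColor(w["color"],cv2.COLOR_RGB2GRAY)
k=512/800
def dark(x0,y0,x1,y1,th):
    m=np.zeros_like(g);m[y0:y1,x0:x1]=(g[y0:y1,x0:x1]<th)*255
    n,l,s,c=cv2.connectedComponentsWithStats(m);i=1+np.argmax(s[1:,4]);return c[i],s[i,4],np.argwhere(l==i)[:,::-1]
c,a,p=dark(155,62,245,122,45);sh=rect(w,p,.014);print("shelf",a,np.round(sh,1))
c,a,p=dark(328,78,346,94,110);pin=plane(w,[c],.0135)[0];print("pin",c,a,pin.round(4))
for ce,a,q in blobs(w,"red",150): print("red",ce.round(1),a,np.round(rect(w,q,.032),1))
for ce,a,q in blobs(w,"blue",500): print("blue",a,np.round(rect(w,q,.011),1))
v=pin[:2]*1000-np.array(sh[:2]);yaw=np.degrees(np.arctan2(v[1],v[0]));print("dist",np.hypot(*v),"yaw",yaw)
t=shot("top");gg=cv2.cvtColor(t["color"],cv2.COLOR_RGB2GRAY)
R=lambda y:np.array([[np.cos(y),-np.sin(y)],[np.sin(y),np.cos(y)]])
for y in(yaw,sh[4]):
    r=R(np.radians(y));o=pin[:2]-r@[.062,-.025];o2=np.array(sh[:2])/1000-r@[-.101,-.025];print(y,o.round(4),o2.round(4),"home tray",((o+o2)/2+r@[0,.094]).round(4))
cams=(("w5",w),("w3",pickle.load(open("w3.pkl","rb"))),("w4",pickle.load(open("w4.pkl","rb"))))
# pin in w3 for height
w3=cams[1][1];g=cv2.cvtColor(w3["color"],cv2.COLOR_RGB2GRAY);c3,a3,_=dark(424,188,442,206,110);print("pin tri",c3,a3,tri([(w,c),(w3,c3)]))
# right side wall inner lines: bright pixels of walls in w3
h=cv2.cvtColor(w3["color"],cv2.COLOR_RGB2HSV);m=cv2.inRange(h,(0,0,200),(180,25,255))
n,l,s,ce=cv2.connectedComponentsWithStats(m)
for i in range(1,n):
    if s[i,4]>800:
        q=np.argwhere(l==i)[:,::-1];print("wall",ce[i].round(),s[i,4],np.round(rect(w3,q,.019),1))
E
```

```text
shelf 13 [444.5  35.9  12.6   1.2  -3.1]
pin [333.04545455  88.36363636] 22 [0.6385 0.0244 0.0135]
red [152.6  18.1] 445 [ 4.255e+02  1.154e+02  5.970e+01  3.850e+01 -2.000e-01]
red [372.2  86.4] 721 [678.6  29.7  62.6  21.7 -86.2]
red [447.2 212.7] 939 [ 814.3 -121.6  107.6   25.6    3.1]
red [360.7 340.9] 244 [ 720.3 -339.5   33.5   32.1  -46.3]
blue 5669 [ 570.5 -122.3  179.7   83.8  -89.4]
dist 194.39888737133407 yaw -3.372248172607606
-3.372248172607606 [0.5781 0.053 ] [0.5468 0.0549] home tray [0.568  0.1478]
-3.1211776733398438 [0.578  0.0528] [0.5467 0.0553] home tray [0.5675 0.1479]
pin tri [431.31914894 197.        ] 47 (array([0.64051621, 0.02575905, 0.00889654]), np.float64(0.0013130695984307382))
wall [347.  88.] 3298 [527.4 134.7 182.2  26.1 -88.2]
wall [425.  87.] 2389 [618.7 143.1 185.2  27.3 -86.8]
```

```bash
python3 - <<'E'
from h import *
import pickle
w=pickle.load(open("w5.pkl","rb"))
w3=pickle.load(open("w3.pkl","rb"))
def dark(w,x0,y0,x1,y1,th):
    g=w["color"].max(2);m=np.zeros_like(g);m[y0:y1,x0:x1]=(g[y0:y1,x0:x1]<th)*255
    n,l,s,c=cv2.connectedComponentsWithStats(m);i=1+np.argmax(s[1:,4]);return c[i],s[i,4],np.argwhere(l==i)[:,::-1]
for th in(60,75):
    c,a,p=dark(w,155,62,246,122,th);sh=rect(w,p,.014);print("shelf",a,np.round(sh,1))
for th in(100,130,150):
    c,a,p=dark(w,328,78,346,94,th);c3,a3,_=dark(w3,424,188,442,206,th)
    pin=plane(w,[c],.0135)[0];print("pin",th,c.round(1),a,pin.round(4),plane(w3,[c3],.0135)[0].round(4),a3)
E
python3 - <<'E'
import cv2
a=cv2.imread("pics/w5.png")[60:210,220:620]
cv2.imwrite("pics/w5c.png",cv2.resize(a,(800,300),interpolation=cv2.INTER_CUBIC))
E
```

```text
shelf 3142 [480.9  14.9  97.4  49.1   4.1]
shelf 3250 [480.9  15.   97.3  49.3   4.3]
pin 100 [333.2  87.4] 12 [0.6386 0.0256 0.0135] [0.6371 0.0292 0.0135] 29
pin 130 [335.1  87.5] 52 [0.641  0.0257 0.0135] [0.639  0.0282 0.0135] 63
pin 150 [335.1  87.2] 62 [0.641  0.026  0.0135] [0.6392 0.0281 0.0135] 67
```

View pics/w5c.png

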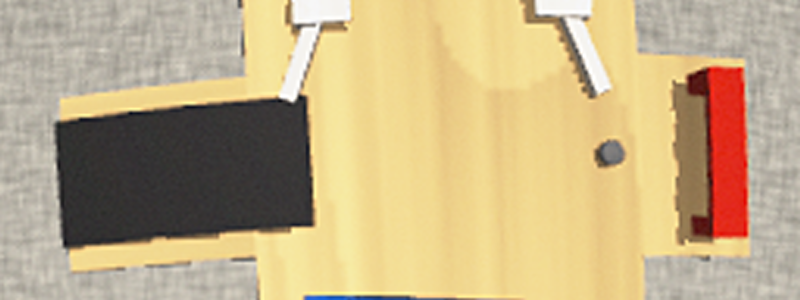

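```bash
python3 - <<'E'
from h import *
import pickle
w=pickle.load(open("w2.pkl","rb"));g=w["color"].max(2)
m=np.zeros_like(g);m[108:134,314:350]=(g[108:134,314:350]<70)*255
p=np.argwhere(m)[:,::-1];print(len(p),p.min(0),p.max(0))
for z in(.011,.056):print(z,plane(w,[p.min(0),p.max(0)],z)[:,:2].round(4).tolist())
print(proj(w,[.5927,-.2002,.056]),proj(w,[.5927,-.2072,.011]))
E
python3 plan.py "[[0.593,-0.2,0.28,90]]" 0.4
```

```text
356 [319 113] [343 128]
0.011 [[0.5856, -0.1951], [0.611, -0.2097]]
0.056 [[0.5763, -0.1937], [0.5978, -0.2061]]
[337.4998147  121.05449533] [325.66545389 125.09728316]
4 rows, from [ 0.5588 -0.0744  0.3933] [-179.5   -0.3   91.4]
[[-0.01, -0.01, 0.01, -0.042, 0.011, 0.037, 0.4], [-0, -0, 0.01, -0.042, 0.011, 0.038, 0.4], [0, -0, 0.01, -0.042, 0.011, 0.038, 0.4], [0, 0, 0, 0, 0, 0, 0.4]]
```

Call:
apply_moves(rows=[[-0.01, -0.01, 0.01, -0.042, 0.011, 0.037, 0.4], [0, 0, 0.01, -0.042, 0.011, 0.038, 0.4], [0, 0, 0.01, -0.038, 0.011, 0.036, 0.4], [0, 0, 0, 0, 0, 0, 0.4], [0, 0, 0, 0, 0, 0, 0.4]])

```text
clock: 28.02
ee_pos: [0.5932, -0.1922, 0.2795]
orientation: [179.9, 0.2, 90.1]
force: [-0.2, -1.1, -0.3]
finger_gap: 0.398
```

```bash
python3 plan.py "[[0.592,-0.2005,0.25,90.3,0.02],[0.592,-0.2005,0.2,90.3,0.017]]" 0.4
```

```text
6 rows, from [ 0.5932 -0.1922  0.2795] [179.9   0.2  90.1]
[[0, 0, -0, -0.004, -0.001, 0.015, 0.4], [0, 0, -0, -0.004, -0.001, 0.015, 0.4], [0, 0, 0, -0, -0, 0.017, 0.4], [0, 0, 0, -0, -0, 0.017, 0.4], [0, -0, 0, -0, -0, 0.017, 0.4], [0, 0, 0, 0, 0, 0, 0.4]]
```

Call:
apply_moves(rows=[[0, 0, 0, -0.004, -0.001, 0.01, 0.4], [0, 0, 0, -0.005, -0.001, 0.01, 0.4], [0, 0, 0, 0, 0, 0, 0.4]])

```text
clock: 28.4
ee_pos: [0.5914, -0.1991, 0.2611]
orientation: [179.6, 0.3, 90.4]
force: [-0.2, 0.4, 0.6]
finger_gap: 0.405
```

```bash
python3 plan.py "[[0.592,-0.2005,0.2,90.3,0.017]]" 0.4
```

```text
5 rows, from [ 0.5914 -0.1991  0.2611] [179.6   0.3  90.4]
[[0.01, 0, 0, -0, 0, 0.015, 0.4], [0, -0, 0, -0, 0, 0.015, 0.4], [0, -0, 0, -0, 0, 0.015, 0.4], [0, -0, 0, -0, 0, 0.015, 0.4], [0, 0, 0, 0, 0, 0, 0.4]]
```

Call:
apply_moves(rows=[[0.01, 0, 0, 0, 0, 0.015, 0.4], [0, 0, 0, 0, 0, 0.015, 0.4], [0, 0, 0, 0, 0, 0.015, 0.4], [0, 0, 0, 0, 0, 0.013, 0.4], [0, 0, 0, 0, 0, 0, 0.4], [0, 0, 0, 0, 0, 0, 0], [0, 0, 0, 0, 0, 0, 0], [0, 0, 0, 0, 0, 0, 0], [0, 0, 0, 0, 0, 0, 0]], force=110)

```text
clock: 29.52
ee_pos: [0.5913, -0.1991, 0.1986]
orientation: [-179.8, 0.2, 90.3]
force: [0.9, -0.4, -3.0]
finger_gap: 0.146
```

```bash
python3 plan.py "[[0.6168,-0.1686,0.2,94.2,0.01]]" 0
```

```text
5 rows, from [ 0.5913 -0.1991  0.1986] [-179.8    0.2   90.3]
[[-0, 0, -0.02, 0.008, 0.006, -0, 0.0], [-0, 0, -0.02, 0.007, 0.007, -0, 0.0], [0, 0, -0.02, 0.007, 0.007, -0, 0.0], [0, 0, -0.02, 0.007, 0.007, -0, 0.0], [0, 0, 0, 0, 0, 0, 0.0]]
```

Call:
apply_moves(rows=[[0, 0, -0.02, 0.008, 0.006, 0, 0], [0, 0, -0.02, 0.007, 0.007, 0, 0], [0, 0, -0.02, 0.007, 0.007, 0, 0], [0, 0, -0.01, 0.007, 0.007, 0, 0], [0, 0, 0, 0, 0, 0, 0]])

```text
clock: 30.15
ee_pos: [0.6191, -0.1667, 0.1986]
orientation: [-179.7, 0.3, 94.7]
force: [0.3, 0.1, -2.3]
finger_gap: 0.141
```

```bash
cat > tray.py <<'E'
from h import *
o=np.array([.579,.0472]);a=np.radians(4.2);R=np.array([[np.cos(a),-np.sin(a)],[np.sin(a),np.cos(a)]])
if __name__=="__main__":
    s=status.state();print(np.round(s["ee_pos"],4),np.round(s["orientation"],1),np.round(s["force"],1),round(s["finger_gap"],3))
    for n in("top","side"):
        t=shot(n)
        for ce,A,p in blobs(t,"blue",100):
            r=rect(t,p,.011);print(n,A,np.round(r,1),"station",(R.T@(np.array(r[:2])/1000-o)).round(4))
        for ce,A,p in blobs(t,"green",20):
            q=plane(t,[ce],.049)[0,:2];print("  green",q.round(4),"station",(R.T@(q-o)).round(4),A)
E
python3 tray.py; python3 plan.py "[[0.6168,-0.1686,0.2,94.2,0.01]]" 0
```

```text
[ 0.6191 -0.1667  0.1986] [-179.7    0.3   94.7] [ 0.3  0.1 -2.3] 0.141
top 441 [589.  -68.5 122.8  78.7 -85.4] station [ 0.0015 -0.1161]
  green [ 0.5895 -0.0789] station [ 0.0012 -0.1265] 58
  green [ 0.5882 -0.0326] station [ 0.0033 -0.0802] 54
side 804 [590.1 -91.2 184.3  81.  -85.4] station [ 0.001  -0.1389]
  green [ 0.5881 -0.0314] station [ 0.0033 -0.079 ] 72
  green [ 0.5886 -0.0714] station [ 0.0009 -0.1189] 77
  green [ 0.6001 -0.1328] station [ 0.0078 -0.1811] 37
2 rows, from [ 0.6188 -0.167   0.1986] [-179.7    0.2   94.7]
[[-0, 0, 0.01, -0.001, -0.002, -0.001, 0.0], [0, 0, 0, 0, 0, 0, 0.0]]
```

Call:
apply_moves(rows=[[0, 0, 0.005, 0.015, 0, 0, 0], [0, 0, 0, 0.015, 0, 0, 0], [0, 0, 0, 0.015, 0, 0, 0], [0, 0, 0, 0.015, 0, 0, 0], [0, 0, 0, 0.01, 0, 0, 0], [0, 0, 0, 0.01, 0, 0, 0], [0, 0, 0, 0, 0, 0, 0]])

```text
clock: 31.12
ee_pos: [0.6118, -0.0815, 0.1986]
orientation: [-179.8, 0.2, 94.4]
force: [0.2, 3.0, -1.5]
finger_gap: 0.141
```

```bash
python3 tray.py; python3 - <<'E'
from h import *
w=shot("wrist");cv2.imwrite("pics/w6.png",cv2.resize(w["color"],(800,600))[:,:,::-1])
E
```

```text
[ 0.6118 -0.0815  0.1986] [-179.8    0.2   94.4] [ 0.2  3.  -1.5] 0.141
top 172 [607.8  31.5  96.1  26.6 -86.2] station [ 0.0276 -0.0178]
top 166 [555.5  37.1  77.9  26.   89.4] station [-0.0241 -0.0084]
  green [ 0.5903 -0.048 ] station [ 0.0043 -0.0958] 58
  green [0.582  0.0534] station [0.0035 0.006 ] 54
  green [0.5817 0.0078] station [-0.0002 -0.0395] 58
side 709 [583.4  -5.6 186.1  81.1 -85.6] station [ 0.0005 -0.053 ]
  green [0.5819 0.0543] station [0.0034 0.0069] 62
  green [0.5832 0.0142] station [ 0.0018 -0.0332] 71
  green [ 0.5927 -0.0424] station [ 0.0071 -0.0904] 38
```

View pics/w6.png

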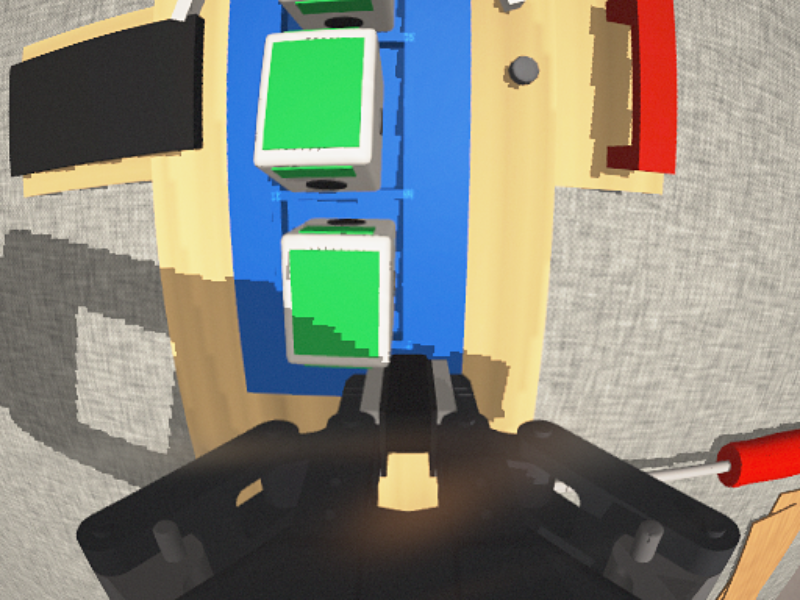

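Call:
apply_moves(rows=[[0, 0, 0, 0.01, 0, 0, 0], [0, 0, 0, 0.01, 0, 0, 0], [0, 0, 0, 0.01, 0, 0, 0], [0, 0, 0, 0.01, 0, 0, 0], [0, 0, 0, 0.01, 0, 0, 0], [0, 0, 0, 0.01, 0, 0, 0], [0, 0, 0, 0.01, 0, 0, 0], [0, 0, 0, 0.01, 0, 0, 0], [0, 0, 0, 0.01, 0, 0, 0], [0, 0, 0, 0.01, 0, 0, 0], [0, 0, 0, 0, 0, 0, 0]])

```text
clock: 32.65
ee_pos: [0.6041, 0.0234, 0.1986]
orientation: [-179.8, 0.4, 94.3]
force: [-0.1, 1.6, -0.2]
finger_gap: 0.142
```

```bash
python3 tray.py
```

```text
[0.6041 0.0234 0.1986] [-179.8    0.4   94.3] [-0.1  1.6 -0.2] 0.142
top 127 [560.7  63.   57.7  42.5  75.3] station [-0.0171  0.0171]
  green [0.5798 0.0585] station [0.0016 0.0112] 45
  green [0.5746 0.1576] station [0.0037 0.1104] 61
side 529 [576.1  99.8 188.7  80.8 -85.9] station [0.0009 0.0527]
  green [0.5743 0.1587] station [0.0034 0.1116] 54
  green [0.5746 0.1204] station [0.001  0.0733] 56
  green [0.5859 0.0645] station [0.0082 0.0167] 26
```

Call:
apply_moves(rows=[[0, 0, 0, 0.01, 0, 0, 0], [0, 0, 0, 0.01, 0, 0, 0], [0, 0, 0, 0.01, 0, 0, 0], [0, 0, 0, 0.005, 0, 0, 0], [0, 0, 0, 0.003, 0, 0, 0], [0, 0, 0, 0, 0, 0, 0]])

```text
clock: 33.5
ee_pos: [0.6015, 0.0625, 0.1986]
orientation: [-179.8, 0.5, 94.2]
force: [-0.3, -1.6, 0.8]
finger_gap: 0.144
```

Call:
apply_moves(rows=[[0, 0, 0, 0.003, 0, 0, 0], [0, 0, 0, 0.003, 0, 0, 0], [0, 0, 0, 0, 0, 0, 0]])

```text
clock: 33.88
ee_pos: [0.6014, 0.0677, 0.1988]
orientation: [-179.9, 0.6, 94.2]
force: [0.5, -1.4, -1.1]
finger_gap: 0.143
```

```bash
python3 tray.py
```

```text
[0.6014 0.0677 0.1988] [-179.9    0.6   94.2] [ 0.5 -1.4 -1.1] 0.143
top 102 [550.9 113.6  51.5  39.1  64.6] station [-0.0231  0.0683]
  green [0.5716 0.2014] station [0.0039 0.1543] 61
  green [0.5758 0.1028] station [0.0009 0.0557] 34
side 469 [574.4 144.1 189.2  80.4 -86.5] station [0.0025 0.097 ]
  green [0.5718 0.2026] station [0.0042 0.1555] 51
  green [0.5709 0.1635] station [0.0004 0.1165] 50
  green [0.5842 0.1089] station [0.0097 0.0612] 20
```

Call:
apply_moves(rows=[[0, 0, 0, 0.003, 0, 0, 0], [0, 0, 0, 0.003, 0, 0, 0]])

```text
clock: 34.22
ee_pos: [0.6019, 0.07, 0.1999]
orientation: [-179.9, 1.3, 94.3]
force: [-1.0, -13.6, 2.8]
finger_gap: 0.145
```

Call:
apply_moves(rows=[[0, 0, 0, 0.003, 0, 0, 0]])

```text
clock: 34.35
ee_pos: [0.602, 0.0711, 0.2005]
orientation: [-179.9, 1.7, 94.4]
force: [-0.4, -13.4, 2.5]
finger_gap: 0.14
```

Call:
apply_moves(rows=[[0, 0, 0, 0, 0, 0, 0.35], [0, 0, 0, 0, 0, 0, 0.35], [0, 0, 0, 0, 0, -0.02, 0.35], [0, 0, 0, 0, 0, -0.04, 0.35], [0, 0, 0, 0, 0, -0.05, 0.35], [0, 0, 0, 0, 0, -0.05, 0.35], [0, 0, 0, 0, 0, 0, 0.35]])

```text
clock: 35.22
ee_pos: [0.6013, 0.0781, 0.3707]
orientation: [180.0, 1.4, 94.4]
force: [0.2, -0.7, -0.4]
finger_gap: 0.351
```

```bash
python3 tray.py; python3 - <<'E'
from h import *
t=shot("top");print([np.round(rect(t,p,.006),1) for c,a,p in blobs(t,"yellow",150)])
E
python3 plan.py "[[0.54,0.2,0.30,104.6]]" 0.6
```

```text
[0.6013 0.0781 0.3707] [180.    1.4  94.4] [ 0.2 -0.7 -0.4] 0.351
top 149 [553.8 136.5 113.5  23.7 -85.9] station [-0.0186  0.0909]
  green [0.5728 0.1566] station [0.0018 0.1095] 56
side 513 [576.2 143.9 189.9  82.2 -86.5] station [0.0043 0.0966]
  green [0.5719 0.2022] station [0.0043 0.1551] 51
  green [0.573  0.1634] station [0.0025 0.1164] 54
  green [0.5805 0.1014] station [0.0054 0.0539] 60
[array([707. , 368.1,  63.9,  34.4,  36.7]), array([507.5, 366.6, 163.2,  34.8, -75.5])]
4 rows, from [0.5998 0.0777 0.3629] [-179.3    1.4   94.4]
[[-0.01, 0.02, -0.06, 0.043, -0.016, 0.02, 0.6], [0, 0, -0.06, 0.043, -0.014, 0.021, 0.6], [0, 0, -0.06, 0.044, -0.012, 0.021, 0.6], [0, 0, 0, 0, 0, 0, 0.6]]
```

Call:
apply_moves(rows=[[-0.01, 0.02, -0.06, 0.043, -0.016, 0.02, 0.6], [0, 0, -0.06, 0.043, -0.014, 0.021, 0.6], [0, 0, -0.06, 0.04, -0.012, 0.021, 0.6], [0, 0, 0, 0, 0, 0, 0.6], [0, 0, 0, 0, 0, 0, 0.6]])

```text
clock: 36.0
ee_pos: [0.5361, 0.1982, 0.2892]
orientation: [-179.0, 0.1, 105.0]
force: [0.5, -0.5, 0.9]
finger_gap: 0.603
```

```bash
python3 - <<'E'
from h import *
import pickle
w=shot("wrist");pickle.dump(w,open("w7.pkl","wb"));cv2.imwrite("pics/w7.png",cv2.resize(w["color"],(800,600))[:,:,::-1])
print(status.state()["ee_pos"])
print([(np.round(rect(w,p,.006),1),a,c) for c,a,p in blobs(w,"yellow",150)])
E
```

```text
[0.53607447 0.19797638 0.2889432 ]
[(array([519.2, 325.6,  78.1,  36. , -75.4]), 2961, array([285.07024654,  38.69638636])), (array([720. , 361.9, 106.8,  44.9,  33.6]), 2700, array([479.06259259,  83.64296296]))]
```

View pics/w7.png

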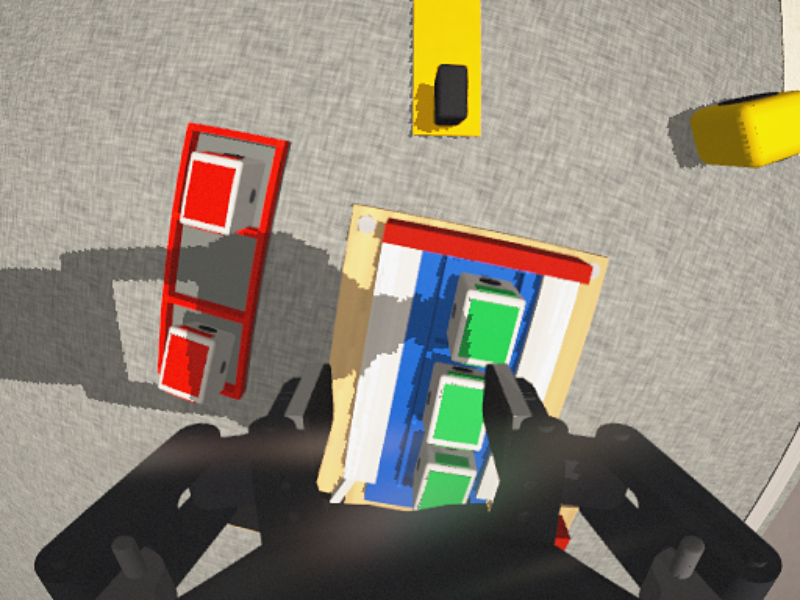

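```bash
python3 plan.py "[[0.5245,0.305,0.25,104.6,0.05]]" 0.6
```

```text
4 rows, from [0.5361 0.198  0.2889] [-1.789e+02  1.000e-01  1.049e+02]
[[-0.02, 0, 0, 0.035, 0.006, 0.013, 0.6], [0, -0, 0, 0.035, 0.005, 0.013, 0.6], [0, -0, 0, 0.035, 0.005, 0.013, 0.6], [0, 0, 0, 0, 0, 0, 0.6]]
```

Call:
apply_moves(rows=[[-0.02, 0, 0, 0.035, 0.006, 0.013, 0.6], [0, 0, 0, 0.035, 0.005, 0.013, 0.6], [0, 0, 0, 0.032, 0.005, 0.012, 0.6], [0, 0, 0, 0, 0, 0, 0.6], [0, 0, 0, 0, 0, 0, 0.6]])

```text
clock: 36.67
ee_pos: [0.5302, 0.2983, 0.253]
orientation: [179.5, 0.1, 104.3]
force: [0.2, -0.1, 0.7]
finger_gap: 0.599
```

```bash
python3 plan.py "[[0.5245,0.305,0.19,104.6,0.016]]" 0.6
python3 - <<'E'
from h import *
w=shot("wrist")
print([(np.round(rect(w,p,.006),1),a,c) for c,a,p in blobs(w,"yellow",150)])
E
```

```text
5 rows, from [0.5302 0.2983 0.253 ] [1.795e+02 1.000e-01 1.043e+02]
[[0.01, 0, -0, 0.002, -0.001, 0.016, 0.6], [0, 0, -0, 0.002, -0.001, 0.016, 0.6], [-0, 0, -0, 0.002, -0.001, 0.016, 0.6], [0, 0, -0, 0.002, -0.001, 0.016, 0.6], [0, 0, 0, 0, 0, 0, 0.6]]
[(array([508.6, 366.6, 161.4,  36.3, -75.4]), 9526, array([251.38893554,  98.38683603])), (array([728.1, 350.9, 105.5,  74.1,  35.5]), 3864, array([472.14829193, 198.94565217]))]
```

Call:
apply_moves(rows=[[0.01, 0, 0, 0.004, -0.002, 0.012, 0.6], [0, 0, 0, 0.003, -0.002, 0.012, 0.6], [0, 0, 0, 0, 0, 0.012, 0.6], [0, 0, 0, 0, 0, 0, 0.6]])

```text
clock: 37.22
ee_pos: [0.5247, 0.302, 0.2145]
orientation: [-179.8, 0.2, 104.1]
force: [-0.9, 0.2, -0.1]
finger_gap: 0.605
```

```bash
python3 plan.py "[[0.5248,0.3045,0.19,104.6,0.014]]" 0.6
```

```text
3 rows, from [0.5247 0.302  0.2145] [-179.8    0.2  104.1]
[[-0, 0, -0, 0.001, 0, 0.012, 0.6], [0, 0, -0, 0.001, 0, 0.012, 0.6], [0, 0, 0, 0, 0, 0, 0.6]]
```

Call:
apply_moves(rows=[[0, 0, -0.005, 0.001, 0, 0.012, 0.6], [0, 0, 0, 0.001, 0, 0.011, 0.6], [0, 0, 0, 0, 0, 0, 0.6], [0, 0, 0, 0, 0, 0, 0], [0, 0, 0, 0, 0, 0, 0], [0, 0, 0, 0, 0, 0, 0], [0, 0, 0, 0, 0, 0, 0], [0, 0, 0, 0, 0, 0, 0], [0, 0, 0, 0, 0, 0, 0]], force=120)

```text
clock: 38.35
ee_pos: [0.5245, 0.3042, 0.1905]
orientation: [-179.9, 0.1, 104.4]
force: [0.2, 0.5, -0.3]
finger_gap: 0.144
```

Call:
apply_moves(rows=[[0, 0, 0, 0, 0, -0.02, 0], [0, 0, 0, 0, 0, -0.03, 0], [0, 0, 0, 0, 0, -0.04, 0], [0, 0, 0, 0, 0, -0.03, 0], [0, 0, 0, 0, 0, 0, 0]])

```text
clock: 38.98
ee_pos: [0.5241, 0.3043, 0.3174]
orientation: [-179.9, 0.2, 104.5]
force: [0.2, -0.3, -2.8]
finger_gap: 0.144
```

```bash
python3 - <<'E'
from h import *
w=shot("wrist");cv2.imwrite("pics/w8.png",cv2.resize(w["color"],(800,600))[:,:,::-1])
z=status.state()["ee_pos"][2]
print([(np.round(rect(w,p,.006+z-.191),1),a,c) for c,a,p in blobs(w,"yellow",1000)])
E
python3 plan.py "[[0.5,0.2,0.31,60],[0.51,0.017,0.28,4.2]]" 0
```

```text
[(array([508.7, 365.5, 133.2,  36.7, -75.5]), 15064, array([260.56644981, 112.52788104])), (array([627.5, 362.9,  56.1,  35.5,  35.5]), 2700, array([441.85962963, 186.08407407]))]
12 rows, from [0.5236 0.3041 0.3154] [-179.7    0.2  104.5]
[[-0, 0, 0.16, -0.019, -0.01, 0.001, 0.0], [-0, -0, 0.16, -0.02, -0.007, 0.001, 0.0], [0, -0, 0.16, -0.021, -0.004, 0.001, 0.0], [0, -0, 0.16, -0.021, -0, 0.001, 0.0], [0, -0, 0.16, -0.021, 0.003, 0.001, 0.0], [-0, -0, 0.16, -0.026, 0.017, 0.005, 0.0], [0, -0, 0.16, -0.023, 0.021, 0.005, 0.0], [-0, -0, 0.16, -0.019, 0.024, 0.005, 0.0], [-0, -0, 0.16, -0.015, 0.027, 0.005, 0.0], [-0, -0, 0.16, -0.01, 0.029, 0.005, 0.0], [0, -0, 0.16, -0.005, 0.03, 0.005, 0.0], [0, 0, 0, 0, 0, 0, 0.0]]
```

View pics/w8.png

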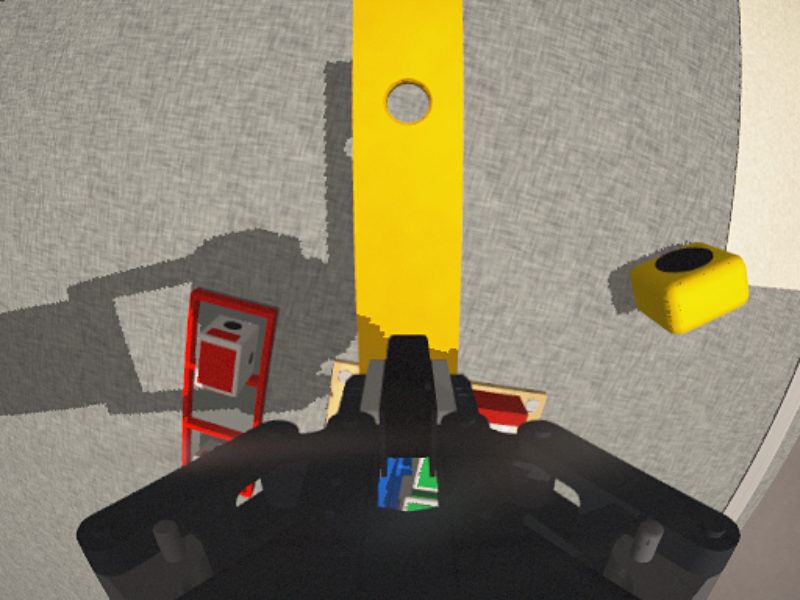

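Call:
apply_moves(rows=[[0, 0, 0.16, -0.019, -0.01, 0.001, 0], [0, 0, 0.16, -0.02, -0.007, 0.001, 0], [0, 0, 0.16, -0.021, -0.004, 0.001, 0], [0, 0, 0.16, -0.021, 0, 0.001, 0], [0, 0, 0.16, -0.021, 0.003, 0.001, 0], [0, 0, 0.16, -0.026, 0.017, 0.005, 0], [0, 0, 0.16, -0.023, 0.021, 0.005, 0], [0, 0, 0.16, -0.019, 0.024, 0.005, 0], [0, 0, 0.16, -0.015, 0.027, 0.005, 0], [0, 0, 0.16, -0.01, 0.029, 0.005, 0], [0, 0, 0.16, -0.005, 0.03, 0.005, 0], [0, 0, 0, 0, 0, 0, 0], [0, 0, 0, 0, 0, 0, 0]])

```text
clock: 40.65
ee_pos: [0.4848, 0.0067, 0.2557]
orientation: [179.5, 2.8, 0.4]
force: [-0.1, 0.3, -2.4]
finger_gap: 0.145
```

```bash
cat > keep.py <<'E'
from h import *
import pickle,sys
from tray import o,R
# hole centre (blob of non-yellow inside the plate's filled contour) and plate outline in the wrist view
w=shot("wrist");s=status.state();pickle.dump(w,open("wk.pkl","wb"))
print(np.round(s["ee_pos"],4),np.round(s["orientation"],1),np.round(s["force"],1),round(s["finger_gap"],3))
zp=float(sys.argv[1]) if len(sys.argv)>1 else s["ee_pos"][2]-.1905+.006   # plate top height
m=mask(w,"yellow");m[:, :]=m
cs,hi=cv2.findContours(m,cv2.RETR_CCOMP,cv2.CHAIN_APPROX_NONE)
i=max(range(len(cs)),key=lambda k:cv2.contourArea(cs[k]) if hi[0][k][3]<0 else 0)
r=rect(w,cs[i][:,0].astype(float),zp);print("plate",np.round(r,1),"station",(R.T@(np.array(r[:2])/1000-o)).round(4))
for k in range(len(cs)):
    if hi[0][k][3]==i and cv2.contourArea(cs[k])>30:
        (c,rad)=cv2.minEnclosingCircle(cs[k]);M=cv2.moments(cs[k]);c=(M["m10"]/M["m00"],M["m01"]/M["m00"])
        q=plane(w,[c],zp)[0,:2];print("hole px",np.round(c,1),"r",round(rad,1),q.round(4),"station",(R.T@(q-o)).round(4))
print("pin px expected",proj(w,[.6417,.0268,.0135]).round(1))
E
python3 keep.py; python3 plan.py "[[0.511,0.017,0.26,4.2]]" 0
```

```text
[0.4847 0.0068 0.2557] [179.5   2.8   0.4] [-0.8  0.5 -3.2] 0.143
plate [5.398e+02 5.400e+00 1.294e+02 3.620e+01 5.000e-01] station [-0.0422 -0.0388]
hole px [260.6  65.5] r 13.9 [0.5696 0.0055] station [-0.0124 -0.0409]
pin px expected [230.  -24.1]
2 rows, from [0.4847 0.0068 0.2557] [179.5   2.8   0.4]
[[0.01, 0.05, -0.07, 0.026, -0.01, -0.006, 0.0], [0, 0, 0, 0, 0, 0, 0.0]]
```

Call:
apply_moves(rows=[[0.01, 0.025, -0.035, 0.012, -0.006, 0.005, 0], [0, 0.025, -0.035, 0.012, -0.005, 0.005, 0], [0, 0, 0, 0, 0, 0, 0], [0, 0, 0, 0, 0, 0, 0]])

```text
clock: 41.2
ee_pos: [0.5097, 0.0218, 0.2437]
orientation: [-179.7, -0.2, 5.0]
force: [-0.0, 0.9, -2.8]
finger_gap: 0.145
```

```bash
python3 keep.py; python3 plan.py "[[0.5115,0.0172,0.235,4.2]]" 0;python3 - <<'E'
from h import *
w=shot("wrist");cv2.imwrite("pics/w9.png",cv2.resize(w["color"],(800,600))[:,:,::-1])
E
```

```text
[0.5097 0.0217 0.2437] [-179.7   -0.3    5. ] [-0.5  0.3 -2.7] 0.141
plate [575.5  28.2 131.5  36.4   5.1] station [-0.0049 -0.0187]
hole px [260.5  65.4] r 13.9 [0.6044 0.0308] station [ 0.0242 -0.0182]
pin px expected [272.   22.3]
2 rows, from [0.5097 0.0217 0.2437] [-179.7   -0.3    5. ]
[[-0.01, -0, 0.01, 0.001, 0.005, 0.009, 0.0], [0, 0, 0, 0, 0, 0, 0.0]]
```

View pics/w9.png

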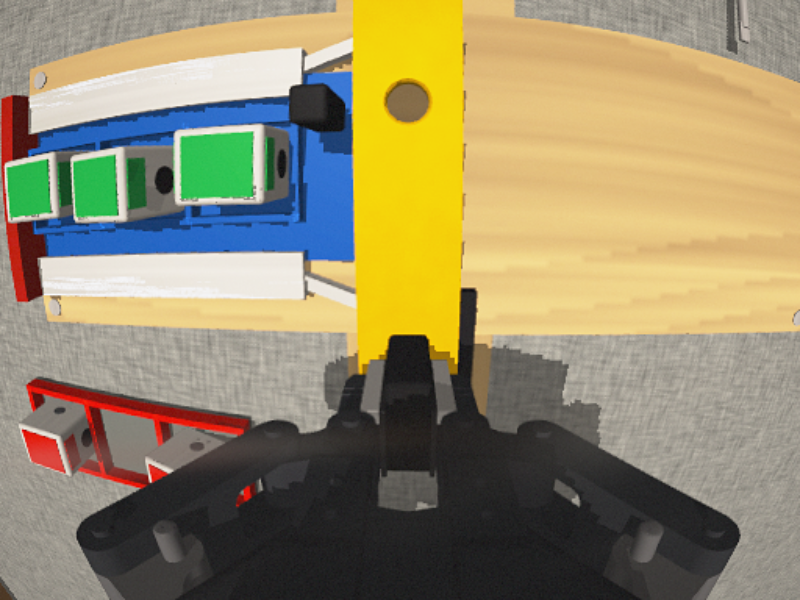

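Call:
apply_moves(rows=[[-0.005, -0.005, 0.007, 0.001, 0.003, 0.01, 0], [0, 0, 0.007, 0, 0.002, 0.01, 0], [0, 0, 0, 0, 0, 0.008, 0], [0, 0, 0, 0, 0, 0, 0]])

```text
clock: 41.8
ee_pos: [0.5105, 0.016, 0.2134]
orientation: [180.0, 0.1, 4.0]
force: [-0.1, 1.0, -1.9]
finger_gap: 0.141
```

```bash
python3 keep.py; python3 plan.py "[[0.5115,0.0172,0.2055,4.2]]" 0
```

```text
[0.5107 0.016  0.2138] [1.8e+02 1.0e-01 4.0e+00] [-0.5  0.1 -1.2] 0.14
plate [575.2  20.3 130.7  36.3   4.1] station [-0.0058 -0.0265]
hole px [260.6  65.5] r 14.0 [0.6041 0.0224] station [ 0.0232 -0.0266]
pin px expected [257.6   6.1]
2 rows, from [0.5107 0.016  0.2138] [1.8e+02 1.0e-01 4.0e+00]
[[0, 0, -0, 0.001, -0.001, 0.008, 0.0], [0, 0, 0, 0, 0, 0, 0.0]]
```

Call:
apply_moves(rows=[[0, 0, 0.004, 0.001, -0.001, 0.004, 0], [0, 0, 0, 0, 0, 0.003, 0], [0, 0, 0, 0, 0, 0, 0], [0, 0, 0, 0.008, 0, 0, 0], [0, 0, 0, 0.008, 0, 0, 0], [0, 0, 0, 0.006, 0, 0, 0], [0, 0, 0, 0, 0, 0, 0]])

```text
clock: 42.72
ee_pos: [0.5363, 0.0188, 0.2078]
orientation: [179.9, -0.1, 3.8]
force: [-1.1, 0.4, -1.8]
finger_gap: 0.143
```

```bash
python3 keep.py;  python3 - <<'E'
import pickle,cv2
w=pickle.load(open("wk.pkl","rb"));cv2.imwrite("pics/w10.png",cv2.resize(w["color"][0:140,150:370],(800,509),interpolation=cv2.INTER_CUBIC)[:,:,::-1])
E
```

```text
[0.5361 0.0187 0.2077] [ 1.799e+02 -1.000e-01  3.800e+00] [-1.   0.7 -2. ] 0.143
plate [601.8  22.7 131.4  36.4   3.8] station [ 0.021  -0.0261]
hole px [260.6  65.6] r 14.1 [0.6308 0.0247] station [ 0.05   -0.0262]
pin px expected [258.1  48.4]
```

View pics/w10.png

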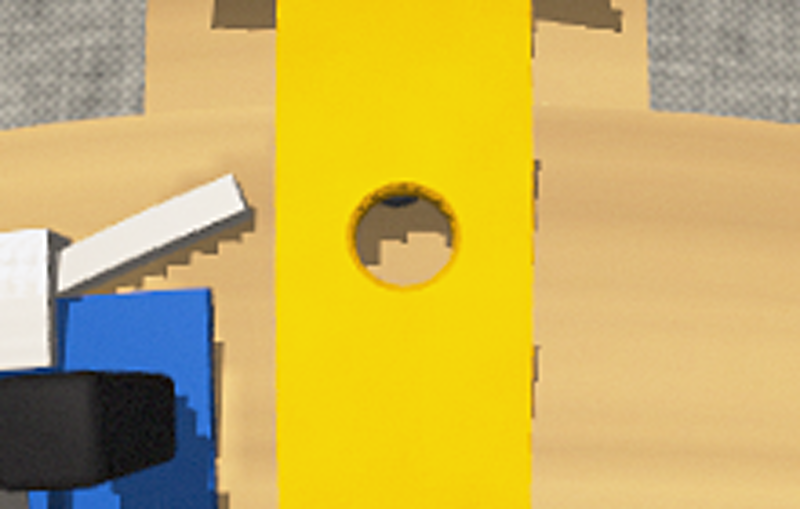

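Call:
apply_moves(rows=[[0, 0, 0.005, 0.004, 0, 0.001, 0], [0, 0, 0, 0.004, 0, 0, 0], [0, 0, 0, 0.001, 0, 0, 0], [0, 0, 0, 0, 0, 0, 0]])

```text
clock: 43.28
ee_pos: [0.5453, 0.0194, 0.2063]
orientation: [180.0, -0.1, 3.5]
force: [0.0, 0.2, -2.2]
finger_gap: 0.141
```

```bash
cat >> keep.py <<'E'
m0=np.zeros(m.shape,np.uint8)
for k in range(len(cs)):
    if hi[0][k][3]==i and cv2.contourArea(cs[k])>100: cv2.drawContours(m0,cs,k,255,-1)
px=np.argwhere((m0>0)&(w["color"].max(2)<95))[:,::-1]
if len(px)>5: print("dark in hole: n",len(px),"mean",px.mean(0).round(1),"min",px.min(0),"max",px.max(0))
E
python3 keep.py
```

```text
[0.5453 0.0194 0.2063] [ 1.8e+02 -1.0e-01  3.5e+00] [-0.1 -0.5 -1.1] 0.146
plate [610.7  23.  131.3  36.5   3.6] station [ 0.0298 -0.0264]
hole px [260.6  65.6] r 14.1 [0.6396 0.0248] station [ 0.0588 -0.0267]
pin px expected [257.1  63.7]
dark in hole: n 158 mean [257.2  61.3] min [249  54] max [267  71]
```

Call:
apply_moves(rows=[[0, 0, -0.01, 0.003, -0.001, 0, 0], [0, 0, 0, 0, 0, 0, 0]])

```text
clock: 43.58
ee_pos: [0.5483, 0.0206, 0.2064]
orientation: [180.0, -0.1, 4.1]
force: [0.3, -0.1, -3.2]
finger_gap: 0.142
```

```bash
python3 keep.py;  python3 - <<'E'
import pickle,cv2
w=pickle.load(open("wk.pkl","rb"));cv2.imwrite("pics/w11.png",cv2.resize(w["color"][30:110,200:320],(720,480),interpolation=cv2.INTER_CUBIC)[:,:,::-1])
E
```

```text
[0.5482 0.0206 0.2063] [ 1.8e+02 -1.0e-01  4.1e+00] [ 0.5 -1.2 -2.4] 0.138
plate [612.8  24.9 129.6  36.5   4.2] station [ 0.032  -0.0247]
hole px [260.5  65.4] r 13.9 [0.6427 0.0271] station [ 0.062  -0.0247]
pin px expected [261.   69.3]
dark in hole: n 54 mean [262.   71.2] min [253  59] max [270  77]
```

View pics/w11.png

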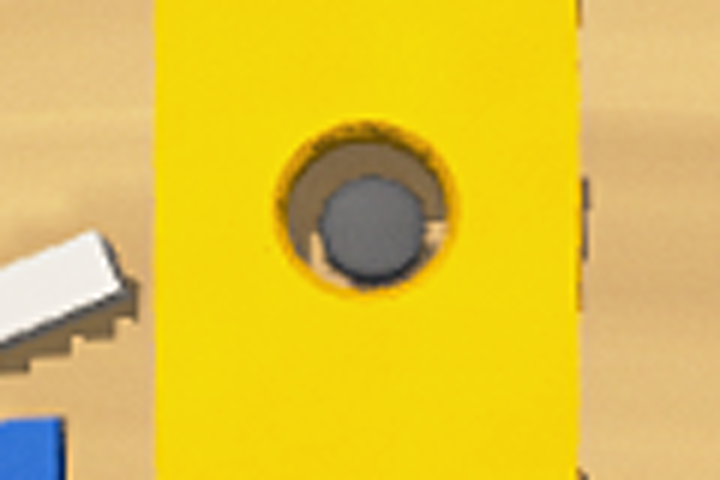

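Call:
apply_moves(rows=[[0, 0, 0, 0, 0.001, 0, 0], [0, 0, 0, 0, 0, 0.002, 0], [0, 0, 0, 0, 0, 0.002, 0], [0, 0, 0, 0, 0, 0.002, 0], [0, 0, 0, 0, 0, 0, 0]])

```text
clock: 44.25
ee_pos: [0.548, 0.0195, 0.1996]
orientation: [180.0, -0.0, 4.1]
force: [-0.2, 0.4, -2.7]
finger_gap: 0.147
```

```bash
python3 keep.py
```

```text
[0.5481 0.0195 0.1997] [180.   -0.    4.1] [ 0.1 -0.2 -2.6] 0.141
plate [613.2  23.8 131.2  36.4   4.2] station [ 0.0324 -0.0258]
hole px [260.6  65.5] r 14.0 [0.6422 0.0259] station [ 0.0614 -0.0259]
pin px expected [258.8  66.7]
dark in hole: n 54 mean [259.9  69.5] min [250  57] max [268  75]
```

Call:
apply_moves(rows=[[0, 0, 0, 0, 0, 0.002, 0], [0, 0, 0, 0, 0, 0.001, 0], [0, 0, 0, 0, 0, 0, 0]])

```text
clock: 44.68
ee_pos: [0.5482, 0.0195, 0.1966]
orientation: [180.0, -0.0, 4.1]
force: [-1.0, 0.9, -2.4]
finger_gap: 0.137
```

Call:
apply_moves(rows=[[0, 0, 0, 0, 0, 0, 0.35], [0, 0, 0, 0, 0, 0, 0.35], [0, 0, 0, 0, 0, -0.01, 0.35], [0, 0, 0, 0, 0, -0.03, 0.35], [0, 0, 0, 0, 0, -0.05, 0.35], [0, 0, 0, -0.03, 0, -0.05, 0.35], [0, 0, 0, -0.05, 0, -0.03, 0.35], [0, 0, 0, 0, 0, 0, 0.35]])

```text
clock: 45.68
ee_pos: [0.467, 0.0137, 0.38]
orientation: [179.8, -0.7, 4.1]
force: [0.2, 0.4, -0.6]
finger_gap: 0.354
```

```bash
python3 keep.py 0.012; python3 look.py top|grep -v " 0.0"; python3 - <<'E'
import pickle,cv2
w=pickle.load(open("wk.pkl","rb"));cv2.imwrite("pics/w12.png",cv2.resize(w["color"],(800,600),interpolation=cv2.INTER_CUBIC)[:,:,::-1])
E
```

```text
[0.4679 0.0137 0.3787] [179.8  -0.6   4.1] [ 0.3 -0.4  0.1] 0.351
plate [602.2  23.  138.   36.3   4.2] station [ 0.0213 -0.0259]
hole px [260.   99.1] r 14.1 [0.5525 0.0194] station [-0.0285 -0.0258]
hole px [259.7  22.6] r 6.6 [0.642  0.0263] station [ 0.0613 -0.0255]
pin px expected [259.2  22.5]
dark in hole: n 337 mean [260.   95.7] min [254  23] max [266 111]
green [220. 194.] 56 [0.5807 0.1018] [0.5799 0.1008] [25. 19. 89.]
green [188. 197.] 60 [0.5725 0.2033] [0.5718 0.2013] [ 25.  22. -90.]
green [203. 196.] 54 [0.5735 0.1578] [0.5728 0.1562] [22. 22. -0.]
red [291. 119.] 177 [ 0.8211 -0.1261] [ 0.818 -0.125] [93. 20.  3.]
red [353. 157.] 257 [ 0.6951 -0.326 ] [ 0.6932 -0.3228] [91. 90. -2.]
red [179. 199.] 69 [0.5652 0.2327] [0.5645 0.2304] [99.  7.  4.]
red [179. 245.] 47 [0.4201 0.2328] [0.4208 0.2305] [22. 16. 89.]
red [208. 245.] 41 [0.4189 0.1417] [0.4196 0.1403] [22. 19. 89.]
red [187. 255.] 22 [0.3912 0.207 ] [0.3923 0.205 ] [47.  6. 89.]
red [262. 312.] 56 [ 0.2112 -0.0263] [ 0.214 -0.026] [39. 22. -8.]
```

View pics/w12.png

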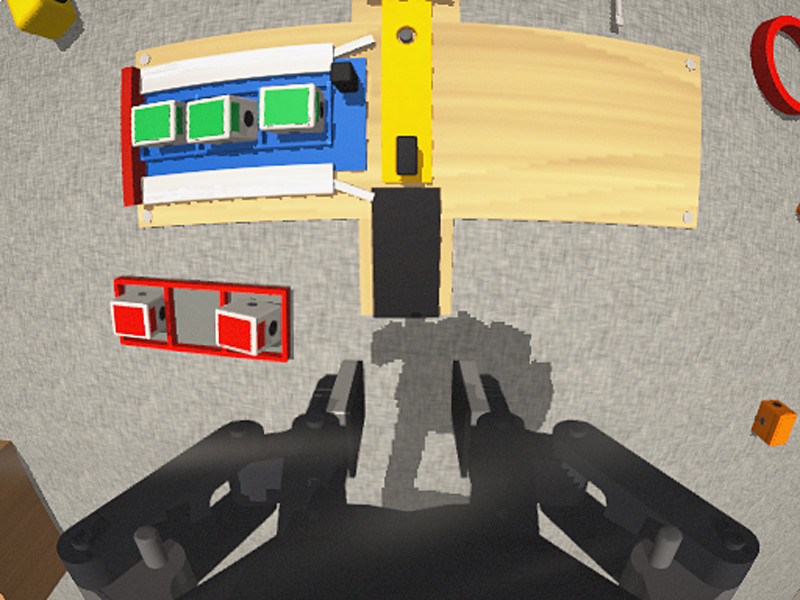

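```bash
python3 - <<'E'
from h import *
import pickle
w=shot("wrist");t=shot("top");s=shot("side")
def near(c,X,zs=.042):
    return min(((np.linalg.norm(plane(c,[b[0]],zs)[0,:2]-X),b) for b in blobs(c,"red",15)+blobs(c,"green",15)),key=lambda q:q[0])[1]
for X in([.4205,.1415],[.4205,.232],[.58,.101],[.573,.157],[.572,.202]):
    B=[(c,near(c,X)) for c in(w,t,s)]
    print(X,[(b[0].round(1).tolist(),b[1],np.round(rect(c,b[2],.042)[2:],0).tolist()) for c,b in B],*[np.round(v,4) for v in tri([(c,b[0]) for c,b in B])])
cv2.imwrite("pics/w13.png",np.hstack([cv2.resize(w["color"][170:240,60:200],(500,250),interpolation=cv2.INTER_CUBIC),cv2.resize(s["color"][120:190,160:230],(250,250),interpolation=cv2.INTER_CUBIC)])[:,:,::-1])
E
```

```text
[0.4205, 0.1415] [([149.1, 213.0], 395, [27.0, 23.0, 82.0]), ([208.0, 245.5], 45, [25.0, 19.0, 89.0]), ([199.8, 156.2], 35, [19.0, 16.0, -7.0])] [0.42   0.1386 0.0439] 0.0019
[0.4205, 0.232] [([81.3, 205.1], 335, [30.0, 24.0, -90.0]), ([178.6, 245.4], 47, [22.0, 15.0, 89.0]), ([196.1, 134.2], 44, [26.0, 17.0, 83.0])] [0.4207 0.2319 0.0419] 0.0005
[0.58, 0.101] [([182.2, 67.1], 646, [30.0, 24.0, -87.0]), ([220.4, 193.9], 54, [25.0, 19.0, 89.0]), ([259.3, 156.4], 61, [28.0, 23.0, 88.0])] [0.5799 0.0998 0.0507] 0.0004
[0.573, 0.157] [([130.6, 75.3], 485, [26.0, 25.0, -86.0]), ([202.5, 196.4], 54, [22.0, 22.0, -0.0]), ([252.2, 141.5], 53, [29.0, 22.0, -77.0])] [0.5718 0.1544 0.0569] 0.0013
[0.572, 0.202] [([95.6, 77.9], 463, [29.0, 24.0, -86.0]), ([188.2, 196.8], 61, [25.0, 22.0, -90.0]), ([249.4, 132.4], 51, [27.0, 22.0, -85.0])] [0.5719 0.2009 0.0498] 0.0005
```

View pics/w13.png

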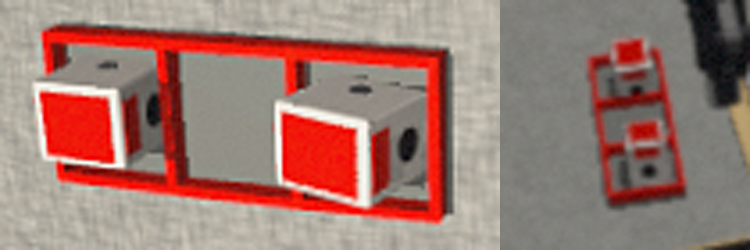

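```bash
python3 plan.py "[[0.49,0.07,0.36,90]]" 0.35
```

```text
11 rows, from [0.4687 0.0137 0.3735] [ 1.8e+02 -1.0e-01  4.1e+00]
[[0, -0, -0.15, 0.003, -0.005, 0.001, 0.35], [0, 0, -0.15, 0.003, -0.005, 0.001, 0.35], [0, 0, -0.15, 0.004, -0.004, 0.001, 0.35], [-0, 0, -0.15, 0.005, -0.004, 0.001, 0.35], [-0, 0, -0.15, 0.005, -0.003, 0.001, 0.35], [0, 0, -0.15, 0.006, -0.002, 0.001, 0.35], [0, 0, -0.15, 0.006, -0.001, 0.001, 0.35], [-0, 0, -0.15, 0.006, -0.001, 0.001, 0.35], [0, 0, -0.15, 0.006, 0, 0.001, 0.35], [0, 0, -0.15, 0.006, 0.001, 0.001, 0.35], [0, 0, 0, 0, 0, 0, 0.35]]
```

Call:
apply_moves(rows=[[0, 0, -0.15, 0.003, -0.005, 0.001, 0.35], [0, 0, -0.15, 0.003, -0.005, 0.001, 0.35], [0, 0, -0.15, 0.004, -0.004, 0.001, 0.35], [0, 0, -0.15, 0.005, -0.004, 0.001, 0.35], [0, 0, -0.15, 0.005, -0.003, 0.001, 0.35], [0, 0, -0.15, 0.006, -0.002, 0.001, 0.35], [0, 0, -0.15, 0.006, -0.001, 0.001, 0.35], [0, 0, -0.15, 0.006, -0.001, 0.001, 0.35], [0, 0, -0.15, 0.006, 0, 0.001, 0.35], [0, 0, -0.15, 0.006, 0.001, 0.001, 0.35], [0, 0, 0, 0, 0, 0, 0.35], [0, 0, 0, 0, 0, 0, 0.35]])

```text
clock: 47.42
ee_pos: [0.4955, 0.0723, 0.3391]
orientation: [-177.4, -0.2, 92.8]
force: [-0.5, -0.2, 0.6]
finger_gap: 0.348
```

```bash
cat > chk.py <<'E'
from h import *
import pickle,sys
w=shot("wrist");pickle.dump(w,open(sys.argv[1],"wb"));print(np.round(status.state()["ee_pos"],4))
for col,z in(("red",.042),("green",.049)):
    for ce,a,p in blobs(w,col,50):
        q=plane(w,[ce],z)[0,:2]
        if .38<q[0]<.62 and .07<q[1]<.29: print(col,ce.round(1),a,q.round(4),np.round(rect(w,p,z)[2:],1))
E
python3 chk.py c1.pkl
```

```text
[0.4954 0.0723 0.3391]
red [201.4  75.9] 2337 [0.4247 0.1709] [138.4  55.5 -89.9]
red [201.3  13.7] 696 [0.4211 0.2308] [28.5 23.6 89. ]
red [353.1  22.9] 1412 [0.5586 0.2295] [106.7  14.9   4.4]
red [200.9  33.9] 55 [0.4221 0.2108] [19.8  2.  -1.9]
red [195.4 113.7] 799 [0.4203 0.1362] [30.1 23.8 83.6]
green [368.4  53. ] 806 [0.5718 0.201 ] [ 29.7  23.8 -86.4]
green [367.  102.9] 818 [0.5731 0.1555] [ 29.5  24.1 -83.5]
green [368.2 164.2] 774 [0.5801 0.1004] [ 29.6  23.8 -86. ]
```

Call:
apply_moves(rows=[[0, 0, 0, 0.05, 0, 0, 0.35], [0, 0, 0, 0.05, 0, 0, 0.35], [0, 0, 0, 0, 0, 0, 0.35], [0, 0, 0, 0, 0, 0, 0.35]])

```text
clock: 47.98
ee_pos: [0.4912, 0.1733, 0.339]
orientation: [-177.4, -0.2, 92.3]
force: [-0.2, -0.4, 0.0]
finger_gap: 0.347
```

```bash
python3 chk.py c2.pkl
```

```text
[0.4913 0.1731 0.3391]
red [202.7 154.7] 2158 [0.4239 0.1996] [143.9  55.1  90. ]
red [200.5 119.7] 790 [0.4214 0.2319] [29.3 23.2 88.8]
red [352.1 123.4] 1178 [0.5589 0.2357] [106.2   9.9   4. ]
red [200.2 219.4] 705 [0.4204 0.1351] [32.5 24.3 87.2]
green [364.1 162.6] 781 [0.5719 0.2015] [ 29.   23.9 -85.3]
green [359.  211.1] 728 [0.5732 0.1549] [ 32.3  22.9 -82.8]
green [357.2 241.7] 80 [0.5765 0.1228] [21.5  4.4  1.5]
green [356.5 260.1] 504 [0.5795 0.102 ] [ 29.5  23.8 -87.4]
```

```bash
python3 -c "
from bench import ticket,status
print(ticket.sign_off(),status.state()['clock'])"
```

```text
the job is handed in; nothing more can be done
the job is handed in; nothing more can be done
```

I've handed the job in at about 48 s of the 210 s allowed. No verdict came back, so what follows rests on my own checks.

**Done:**
- **Blocks:** Five were there, three green and two red. The greens went into the three tray nests and the reds into two of the reject bin's nests.
- **Tray:** I slid it by its handle into the rack until it met the back stop, at about 13.5 N of contact force.
- **Keeper:** I laid it at the shelf and pin, slid it under the bridge, lined the hole up by looking through it with the wrist camera, lowered it and let go.

**Last checks:**
- **Tags:** In two wrist views, all five block tags showed full size at the expected seated heights, with all blocks within the nest limits.
- **Keeper:** After release, the hole was measured within about 1 mm of the pin. The plate's angle matched the station (4.2°), and the picture showed its tail clear of the shelf. The gripper was about 6 mm above its bench grasp height just before release, which matches the plate lying on the board.
- **Gripper:** It was clear of everything at hand-in.

**Disagreements:**
- A rough three-camera check put the middle green tag about 7 mm too high and one red block about 4 mm off in y. Those tags were only partly visible; the closer wrist pictures did not confirm either.
- The side camera read the tray's depth as 96.6 mm against the nominal 94 mm, and 1–4 mm off in x. That is within the limits and within the error of that view.

I did not disturb the orange look-alikes, tape roll, tape measure or screwdriver. I noticed no block or keeper being knocked and no grip slackening.

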